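# Cool the blue board

## Robot

A 6-joint arm with a two-finger parallel gripper is mounted at the origin on the work surface. World frame = base frame: x ahead of the robot, y to its left, z up, the work surface at z = 0. Lengths are in m, angles in rad, forces in N, time in s.
With the tool pointing down it reaches from about 0.375 to 0.975 m from the base axis. Payload 3.8 kg.
Tool frame: the origin (TCP) lies at the very end of the fingers, on their centre line; the grasp point (between the pads) lies 19 mm behind it; z points along the fingers, y is the direction in which the jaws open and shut (so a half turn about z gives the same grasp; the last joint's range is limited). The gripper opens to 85 mm and grips with 20 to 120 N. Pads are 22 mm wide; open, the fingers measure 114 mm over their backs; the gripper's body (76 mm by 85 mm) begins 54 mm behind the grasp point. The pads swing forward as they close: fully open they stand 13 mm farther back than shut.
Start: joints at [-1.168, 0.264, 1.604, -0, 1.274, -0.037], TCP at [0.287, -0.611, 0.231] pointing down, gripper open.
Joint ranges: [-2.63, 2.63], [-0.94, 2.18], [0.31, 2.57], [-1.31, 4.45], [0, 2.66], [-2.55, 2.55]. Speed limits (rad/s): [2.57, 2.57, 3.14, 3.14, 3.14, 3.14].

## Interface

Orientations are given as a rotation vector (axis times angle).
In Python, from workcell import bot, read_camera, finish_job gives the robot as it stands. The module is installed in compiled form; this text tells all that it offers.
- The arm moves only by the tool servo_tool, never from a script. Its argument "targets" is text: rows parted by semicolons, each of 7 numbers parted by spaces: the turn, a rotation vector about the tool's x, y, z in rad, then the shift along the tool's x, y, z in mm, then the finger opening in mm, from 0 to 85.4. In form: wx wy wz x y z gripper; .... A call has 1 to 8 rows; each row shifts and turns the pose as measured when the row begins, along the tool's axes as they then stand; what a row does not reach is not made up. A row lasts 1/12 s, in which the tool goes at most 41.7 mm and 7.16 degrees, less where a joint would pass 70% of its speed; a pose out of reach is approached as far as the arm can. A call is refused whole if a number of a shift passes 41.7 or a number of a turn 0.125, either way. A call with a gripper value outside its range is refused whole. The fingers move at their own pace and stop on an object; "newtons" is the grip in N (left out, the last holds). Time passes only in rows, so rows that do not move let the fingers close. It gives the time, the measured TCP pose, the force and the opening at its end, in the units of the state.
- bot.read_state(): the state, without advancing time (a new reading comes with each control period).
- read_camera(name): name is "scene" or "top"; returns a dict with "image" (384x512x3 uint8, red, green, blue), "mtx" (3x3 intrinsics, pixels), "eye" and "orientation" of the camera in the world. Camera axes: x right, y up, looking along -z (the intrinsics and any distortion apply to the point x, -y, -z); pixel columns grow to the right and rows downward; lengths in m; the calibration is good to about 2 mm. A picture is of the moment at which its call begins. There is no depth.
- finish_job(): hands the job in, once; it reports no verdict.
The state is a dict: "time": time; "q": joint angles; "joint_vel": joint speeds; "joint_torque": joint torques, N m; "tool_pos": TCP position; "tcp_rot": TCP orientation; "wrist_force": force on the tool from outside, world axes, zero at the start; "torque": the same for the moment, N m; "width": opening from 0.0 (shut) to 1.0 (fully open).
Only numpy, scipy, OpenCV 4.12 (cv2) and the standard library are available. Lean on these libraries where they do the work, as an engineer would, in place of code of your own. Each camera call takes 0.05 s, during which the arm holds its last target.

## Task

Take the orange protective cover off the processor of the blue board and lay it flat, rib up, in the white parts tray. Then build the cooler on that processor: first the copper plate, on it the aluminium heat sink with its fins up, and on top the black fan, each centred on the processor and square with the board. Leave the screw tin, the screwdriver and the paper cup where they are.

Things in the scene. Friction and masses are not known exactly. Their poses are not given: they have to be found in the camera images.
- cover: Orange plastic cover, 44 x 44 mm, 27 mm high in all: a flat slab with its top at 9 mm and a grip rib on it (32 mm along x, 14 mm across y, from 9 to 27 mm high). A 3 mm deep skirt below fits loosely round the processor (1 mm play). Origin: centre of its underside (skirt foot); x along the rib, z up. It starts on the blue board's processor, its origin 14 mm above the bench, rib along the board's x. Lift it straight up. About 30 g.
- copper_plate: Copper plate, 46 x 46 mm, 8 mm thick, lying flat on the bench. Origin: centre of its underside, x and y along its edges, z up. About 150 g. A square part: a quarter turn makes no difference.
- heat_sink: Aluminium heat sink, 50 x 50 mm, 24 mm high: a 6 mm base with seven thin fins on it that run along x up to the top. Can be gripped on any two opposite sides. Lies on its base. Origin: centre of its underside, x and y along its edges, z up. About 90 g. A square part: a quarter turn makes no difference.
- fan: Black square fan with grey hub and blades, 50 x 50 mm, 15 mm high, lying flat on the bench. Grip the outer frame. Origin: centre of its underside, x and y along its edges, z up. About 50 g. A square part: a quarter turn makes no difference.
- blue_board: Blue circuit board on a black base, fixed to the bench, 110 x 110 mm, with small chips and connectors (none higher than 16 mm above the bench) round a bare-metal square processor 36 x 36 mm in its middle, whose flat top is 17 mm above the bench. Origin: bench level, under the centre of the processor; x and y run along the board's edges, z up. The orange cover sits on its processor at the start.
- green_board: Green circuit board on a black base, fixed to the bench, 110 x 110 mm, with small chips and connectors (none higher than 16 mm above the bench) round a bare-metal square processor 36 x 36 mm in its middle, whose flat top is 17 mm above the bench. Origin: bench level, under the centre of the processor; x and y run along the board's edges, z up. Not part of the job: it only looks like the blue one.
- parts_tray: White square open tray, fixed to the bench, 116 x 116 mm outside, 16 mm high, walls and floor 3 mm thick. Origin: centre of its underside, z up, x and y along its edges. Empty at the start.
- screw_tin: Small round open steel tin with brass screws, 44 mm diameter, 18 mm high, loose on the bench. Origin: centre of its underside. To be left alone.
- screwdriver: Yellow-handled screwdriver, 120 mm long, handle 26 mm thick, lying loose on the bench along its x, the handle towards -x. Origin: middle of its length, at bench level. To be left alone.
- cup: Paper cup, 68 mm diameter at the rim, 72 mm high, standing loose at the far side of the bench. Origin: centre of its underside. To be left alone.
Not all that is in view belongs to the job. Leave any purple or turquoise look-alike of the heat_sink alone.

How it is judged:
By the outcome, as a careful person would: the job done as asked, in the order asked, and still so for the second after the job is handed in, with the robot touching nothing.
It also fails if it takes over 128 s, if anything falls off the work surface, if the arm or the gripper's body presses on something with over 40 N, if the wrist force passes 120 N, or if a joint passes its speed limit or range.

## Working session

There is one attempt and no reset: what is moved stays moved. The work goes in short steps, Python scripts to look and compute and a tool call to move; the robot and the scene stay as the last step left them, time stands still between calls to the robot, and variables do not carry over. Pictures are saved under pics/ and viewed, and the job is handed in when it is done.

Besides the shell and the picture viewer there is one more tool, called as name(argument=value, ...), one argument or row to a line, values as JSON. servo_tool: Moves the arm, as the interface text tells. Its arguments: {"type":"object","properties":{"targets":{"type":"string"},"newtons":{"type":"number"}},"required":["targets"]}

```bash
mkdir -p pics; python3 - <<'E'
from workcell import bot, read_camera
import cv2,numpy as np
print(bot.read_state())
for n in("scene","top"):
    c=read_camera(n); cv2.imwrite(f"pics/{n}0.png",cv2.resize(c["image"][:,:,::-1],(800,600),interpolation=cv2.INTER_CUBIC)); cv2.imwrite(f"pics/{n}0raw.png",c["image"][:,:,::-1])
    print(n,{k:(v if k!="image" else v.shape) for k,v in c.items()})
E
```

```text
{'time': 0.0, 'q': array([-1.16791051e+00,  2.64740880e-01,  1.60538814e+00,  2.90026882e-05,
        1.27370362e+00, -3.68797083e-02]), 'joint_vel': array([ 0.00024468, -0.00107011, -0.00085171,  0.0003278 , -0.00166283,
       -0.0002979 ]), 'joint_torque': array([-7.61079973e-04, -5.15117598e+01, -3.67315292e+01, -8.26876453e-05,
        1.30082868e-02, -4.55165164e-06]), 'tool_pos': array([ 0.28709551, -0.61008547,  0.22996267]), 'tcp_rot': array([-3.06380100e+00, -6.84734557e-01,  5.97080369e-04]), 'wrist_force': array([-0.33609004,  0.37923882, -0.00294026]), 'torque': array([0.01785911, 0.02627378, 0.01206731]), 'width': 1.0015852206717737}
scene {'image': (384, 512, 3), 'mtx': array([[411.03371227,   0.        , 250.16494415],
       [  0.        , 411.03371227, 194.07962884],
       [  0.        ,   0.        ,   1.        ]]), 'eye': array([1.24654255, 0.27729743, 0.6395305 ]), 'orientation': array([0.55801661, 0.85929038, 1.895997  ])}
top {'image': (384, 512, 3), 'mtx': array([[375.46782403,   0.        , 254.5099826 ],
       [  0.        , 375.46782403, 197.45544248],
       [  0.        ,   0.        ,   1.        ]]), 'eye': array([ 0.49967869, -0.00576065,  0.92368113]), 'orientation': array([ 0.10020732, -0.12670248, -1.58225448])}
```

View pics/scene0.png

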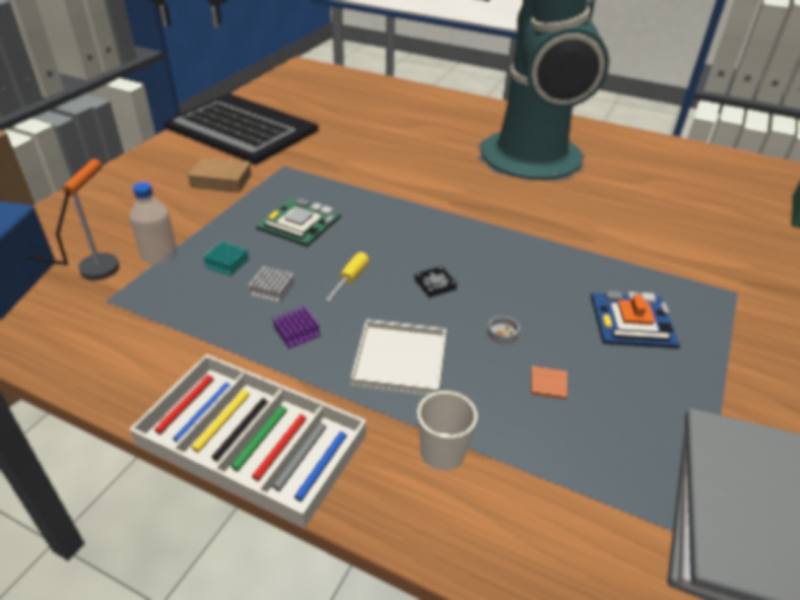

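View pics/top0.png

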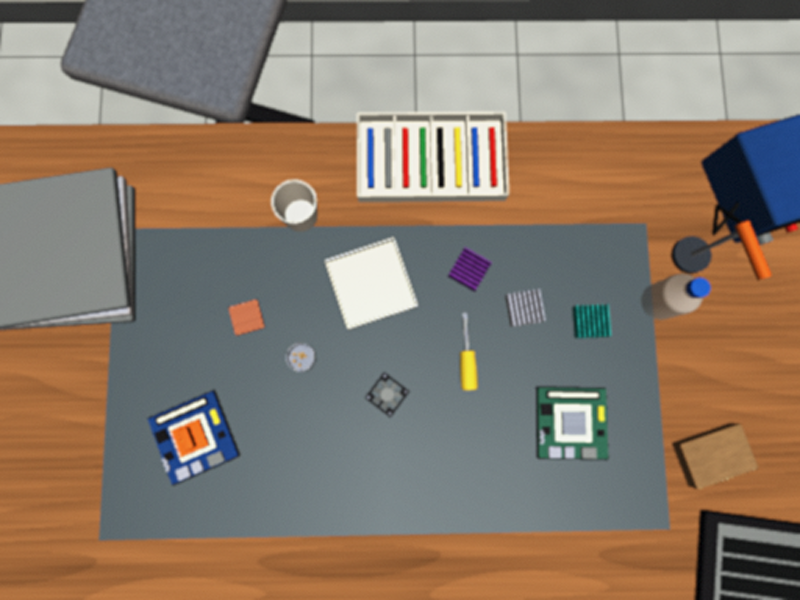

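Top view (800x600): the blue board with the cover is at (193,437), the copper plate at (246,317), the fan at (387,394) and the tray at (371,283). There are three possible heat sinks: purple (470,268), silver (527,307) and turquoise (592,320). The silver one fits "aluminium". The boards are blue (193,437) and green (572,423). The two orange items are the cover, on the blue board at (190,437), and the copper plate lying flat at (246,317).

```bash
cat > h.py <<'E'
import numpy as np,cv2
from scipy.spatial.transform import Rotation as R
from workcell import bot, read_camera
def ray(c,u,v):
    K=c["mtx"]; d=np.stack([(np.asarray(u)-K[0,2])/K[0,0],-(np.asarray(v)-K[1,2])/K[1,1],-np.ones_like(np.asarray(u,float))],-1)
    return d@R.from_rotvec(c["orientation"]).as_matrix().T
def onz(c,u,v,z):
    d=ray(c,u,v); return c["eye"]+d*((z-c["eye"][2])/d[...,2])[...,None]
def proj(c,P):
    p=(np.asarray(P)-c["eye"])@R.from_rotvec(c["orientation"]).as_matrix(); K=c["mtx"]
    return np.stack([K[0,0]*p[...,0]/-p[...,2]+K[0,2], K[1,1]*-p[...,1]/-p[...,2]+K[1,2]],-1)
def crop(c,u,v,r,f,name,k=8):
    im=c["image"][max(0,v-r):v+r,max(0,u-r):u+r,::-1]
    cv2.imwrite(name,cv2.resize(im,None,fx=k,fy=k,interpolation=cv2.INTER_CUBIC))
E
python3 - <<'E'
from h import *
c=read_camera("top"); im=c["image"][:,:,::-1]
rois={"blue":(124,280),"cu":(157,203),"fan":(248,252),"tray":(237,181),"sink":(337,197),"green":(366,271)}
T=[]
for n,(u,v) in rois.items():
    k=cv2.resize(im[v-33:v+33,u-33:u+33],(264,264),interpolation=cv2.INTER_CUBIC); cv2.putText(k,n,(3,12),0,.4,(255,255,255)); T.append(k)
cv2.imwrite("pics/crops.png",np.vstack([np.hstack(T[:3]),np.hstack(T[3:])]))
c=read_camera("scene"); im=c["image"][:,:,::-1]
P={"blue":(406,204),"cu":(351,244),"fan":(279,180),"tray":(256,227),"sink":(173,180),"green":(191,141)}
T=[]
for n,(u,v) in P.items():
    k=cv2.resize(im[v-33:v+33,u-33:u+33],(264,264),interpolation=cv2.INTER_CUBIC); cv2.putText(k,n,(3,12),0,.4,(255,255,255)); T.append(k)
cv2.imwrite("pics/crops_s.png",np.vstack([np.hstack(T[:3]),np.hstack(T[3:])]))
E
```

```text
(no output)
```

View pics/crops.png

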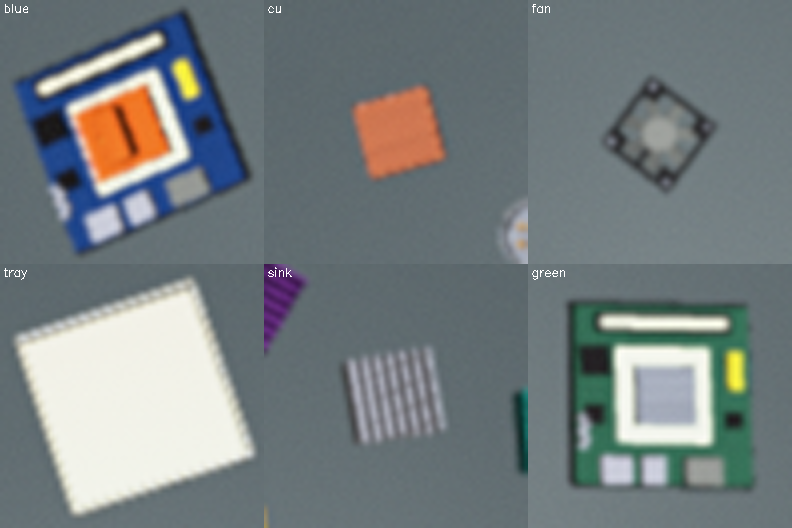

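View pics/crops_s.png

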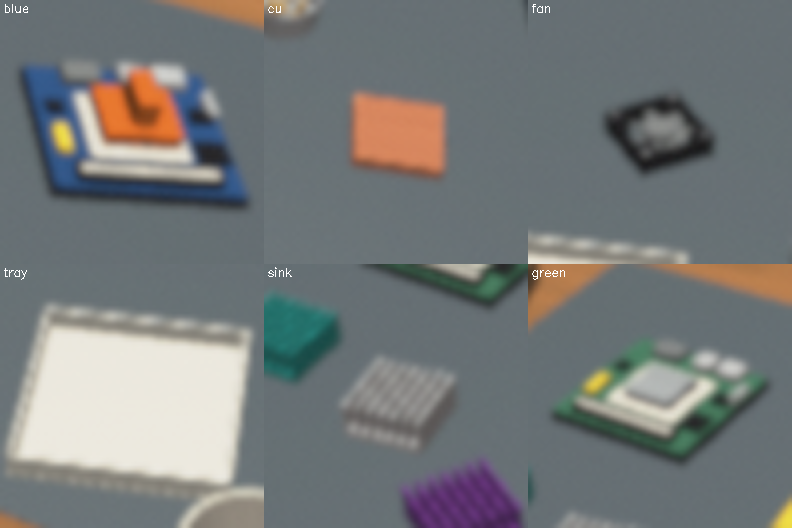

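```bash
cat > meas.py <<'E'
from h import *
def big(m,u,v,r):
    M=np.zeros_like(m); M[max(0,v-r):v+r,max(0,u-r):u+r]=m[max(0,v-r):v+r,max(0,u-r):u+r]
    cs,_=cv2.findContours(M,cv2.RETR_EXTERNAL,cv2.CHAIN_APPROX_NONE)
    return max(cs,key=cv2.contourArea)
S=4
def up(c):
    return cv2.resize(c["image"],None,fx=S,fy=S,interpolation=cv2.INTER_CUBIC)
def px(k): k=k.reshape(-1,2).astype(float); return (k[:,0]+.5)/S-.5,(k[:,1]+.5)/S-.5
def rect(c,k,z):
    P=onz(c,*px(k),z)[:,:2]
    (x,y),(w,h),a=cv2.minAreaRect((P*1000).astype(np.float32))
    return np.round([x,y,w,h,a],1), np.round(P.mean(0)*1000,1)
E
python3 - <<'E'
from meas import *
for cam,pos in (("top",{"blue":(124,280),"cu":(157,203),"fan":(248,252),"tray":(237,181),"sink":(337,197),"green":(366,271)}),("scene",{"blue":(406,204),"cu":(351,244),"fan":(279,180),"tray":(256,227),"sink":(173,180),"green":(191,141)})):
    c=read_camera(cam); U=up(c); hsv=cv2.cvtColor(U,cv2.COLOR_RGB2HSV); H,Sa,V=[hsv[...,i].astype(int) for i in range(3)]
    g=U.astype(int)
    org=((H<14)&(Sa>110)&(V>90))
    white=(V>190)&(Sa<40)
    bg=np.median(g[150*S:170*S,200*S:210*S].reshape(-1,3),0) if 0 else None
    def show(n,m,z,r):
        u,v=pos[n]
        try:k=big(m.astype(np.uint8),u*S,v*S,r*S)
        except ValueError: print(cam,n,"none");return
        print(cam,n,z,*rect(c,k,z/1000))
    show("blue",org,23,24); show("blue",(H>105)&(H<120)&(Sa>150),10,36)
    show("blue",white,13,16 if cam=="top" else 20)
    show("cu",org,8,24); show("cu",org,4,24)
    show("tray",white,16,36); show("tray",white,3,36)
    # generic difference against mat colour
    for n,zs in (("fan",(15,0)),("sink",(24,0))):
        u,v=pos[n]; b=np.median(g[(v-26)*S:(v+26)*S,(u-22)*S:(u+22)*S].reshape(-1,3),0)
        d=np.abs(g-b).max(-1); m=(d>22).astype(np.uint8); m=cv2.morphologyEx(m,cv2.MORPH_CLOSE,np.ones((13,13)))
        for z in zs: show(n,m,z,20)
E
```

```text
top blue 23 [440.1 292.8  42.6  45.3  22.6] [440.  292.7]
top blue 10 [440.5 292.1 105.9 106.6  22.6] [436.6 295.3]
top blue 13 [440.1 292.5  57.5  56.6  22.5] [442.4 288. ]
top cu 8 [622.9 216.   46.6  46.6  15.6] [622.8 216. ]
top cu 4 [623.4 217.   46.8  46.8  15.6] [623.3 217. ]
top tray 16 [673.8  20.2 116.1 115.4  18. ] [680.   22.1]
top tray 3 [676.3  20.5 117.7 117.1  18. ] [682.5  22.5]
top fan 15 [499.8  -2.8  52.2  52.   52.3] [499.8  -2.9]
top fan 0 [499.8  -2.8  53.   52.8  52.3] [499.8  -2.9]
top sink 24 [ 629.8 -219.6   53.    58.2    7.8] [ 630.1 -219.8]
top sink 0 [ 633.2 -225.3   54.4   59.8    7.8] [ 633.5 -225.5]
scene blue 23 [434.  289.5  66.7  45.7  22. ] [438.4 291.5]
scene blue 10 [433.6 243.6  46.3  19.6  22. ] [432.3 240.3]
scene blue 13 [442.2 292.4  54.5  55.1  22.8] [456.5 290.6]
scene cu 8 [624.4 215.7  49.1  45.5  16.1] [624.6 215.8]
scene cu 4 [620.4 215.3  49.4  45.8  16.1] [620.7 215.5]
scene tray 16 [680.5  21.9 103.4 114.2  18.3] [682.8  22.5]
scene tray 3 [668.7  16.6 105.6 116.5  18.3] [671.1  17.2]
scene fan 15 [505.7  -2.   67.4  61.5  52.7] [506.7  -1.4]
scene fan 0 [488.   -8.7  69.   62.9  52.7] [488.9  -8.1]
scene sink 24 [ 639.6 -217.8   73.4   65.2    7.8] [ 643. -218.]
scene sink 0 [ 615.9 -237.1   76.2   67.7    7.8] [ 619.5 -237.3]
```

```bash
cat > go.py <<'E'
import sys
from h import *
s=bot.read_state(); p=s["tool_pos"]*1000; M=R.from_rotvec(s["tcp_rot"]).as_matrix()
print("t",round(s["time"],2),"pos",p.round(1),"psi",round(np.degrees(np.arctan2(M[1,0],M[0,0])),2),"zt",M[:,2].round(3),"F",s["wrist_force"].round(1),"w",round(s["width"]*85.4,1),"q1,6",s["q"][[0,5]].round(2))
if len(sys.argv)>4:
    x,y,z,psi=map(float,sys.argv[1:5]); a=np.radians(psi)
    T=np.array([[np.cos(a),np.sin(a),0],[np.sin(a),-np.cos(a),0],[0,0,-1]]).T if 0 else np.column_stack([[np.cos(a),np.sin(a),0],[np.sin(a),-np.cos(a),0],[0,0,-1]])
    print("shift now-axes",(M.T@(np.array([x,y,z])-p)).round(1),"in final axes",(T.T@(np.array([x,y,z])-p)).round(1),"turn",R.from_matrix(M.T@T).as_rotvec().round(4))
E
python3 go.py 440.2 292.4 120 22.6
```

```text
t 0.3 pos [ 287.3 -610.5  230.8] psi 25.2 zt [-0.     0.001 -1.   ] F [-0.2 -0.1  0.1] w 85.3 q1,6 [-1.17 -0.04]
shift now-axes [ 522.8 -751.8  111.4] in final axes [ 488.2 -774.8  110.8] turn [-0.0009  0.      0.0454]
```

servo_tool(
  targets="0 0 0 28 -29 0 50; 0 0 0 28 -29 0 50; 0 0 0 28 -29 0 50; 0 0 0 28 -29 0 50; 0 0 0 28 -29 0 50; 0 0 0 25 -33 0 50; 0 0 0 25 -33 0 50; 0 0 0 25 -33 0 50",
  newtons=30,
)

```text
time: 0.97
tool_pos: [0.378, -0.2991, 0.2277]
tcp_rot: [3.068, 0.666, -0.001]
wrist_force: [0.5, -0.4, 0.0]
width: 0.585
```

```bash
python3 go.py 440.2 292.4 120 22.6
```

```text
t 0.97 pos [ 378.  -299.1  227.7] psi 24.48 zt [-0.    -0.002 -1.   ] F [ 0.5 -0.4  0. ] w 49.9 q1,6 [-0.72  0.42]
shift now-axes [ 301.8 -512.7  106.4] in final axes [ 284.7 -522.2  107.7] turn [0.002  0.0009 0.0329]
```

servo_tool(
  targets="0 0 0.016 20 -36 4 50; 0 0 0.016 20 -36 4 50; 0 0 0 20 -36 4 50; 0 0 0 20 -36 4 50; 0 0 0 20 -36 4 50; 0 0 0 20 -36 4 50; 0 0 0 20 -36 4 50; 0 0 0 20 -36 4 50",
)

```text
time: 1.63
tool_pos: [0.4126, 0.0311, 0.1981]
tcp_rot: [3.075, 0.607, 0.017]
wrist_force: [0.4, 0.4, -0.0]
width: 0.586
```

```bash
python3 go.py 440.2 292.4 120 22.6
```

```text
t 1.63 pos [412.6  31.1 198.1] psi 22.33 zt [ 0.012 -0.005 -1.   ] F [ 0.4  0.4 -0. ] w 50.1 q1,6 [0.02 1.2 ]
shift now-axes [ 124.1 -231.9   77. ] in final axes [ 125.9 -230.6   78.1] turn [ 0.0095 -0.0091 -0.0048]
```

servo_tool(
  targets="0 0 0 19 -35 8 50; 0 0 0 19 -35 10 50; 0 0 0 19 -35 10 50; 0 0 0 19 -35 10 50; 0 0 0 19 -35 10 50; 0 0 0 15 -28 12 50; 0 0 0 8 -16 12 50; 0 0 0 3 -6 4 50",
)

```text
time: 2.3
tool_pos: [0.4399, 0.2993, 0.1242]
tcp_rot: [3.075, 0.62, 0.039]
wrist_force: [-0.7, -1.0, -0.1]
width: 0.588
```

```bash
python3 go.py 440.2 292.4 60 22.6
```

```text
t 2.3 pos [439.9 299.3 124.2] psi 22.82 zt [ 0.025  0.    -1.   ] F [-0.7 -1.  -0.1] w 50.3 q1,6 [0.56 1.74]
shift now-axes [-4.   5.9 64.2] in final axes [-2.4  6.5 64.2] turn [ 0.0095 -0.0234  0.0037]
```

servo_tool(
  targets="0.0095 -0.0234 0.0037 -4 6 20 50; 0 0 0 0 0 20 50; 0 0 0 0 0 8 50; 0 0 0 0 0 0 50",
)

```text
time: 2.63
tool_pos: [0.4394, 0.2943, 0.0752]
tcp_rot: [-3.079, -0.623, -0.0]
wrist_force: [-0.7, -0.3, 0.2]
width: 0.584
```

```bash
python3 go.py 440.2 292.4 26 22.6; python3 - <<'E'
from h import *
c=read_camera("scene");crop(c,406,190,45,1,"pics/g1.png",8)
c=read_camera("top");crop(c,124,275,37,1,"pics/g1t.png",8)
E
```

```text
t 2.63 pos [439.4 294.3  75.2] psi 22.88 zt [ 0.  0. -1.] F [-0.7 -0.3  0.2] w 49.9 q1,6 [0.54 1.71]
shift now-axes [ 0.   2.1 49.2] in final axes [ 0.   2.1 49.2] turn [-0.0001 -0.      0.0049]
```

View pics/g1.png

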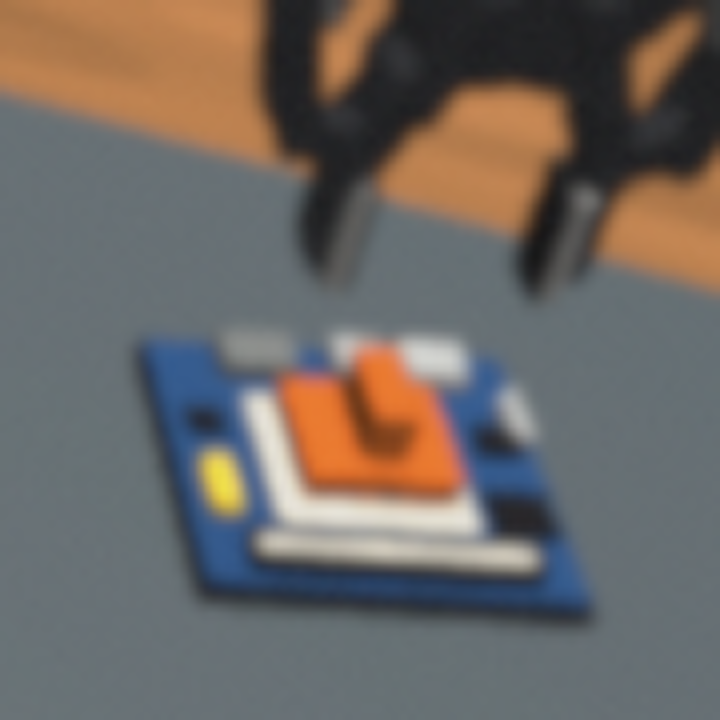

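The open gripper stands squarely above the orange cover (360,430 in the crop), with the rib between the fingers. Descending now.

servo_tool(
  targets="0 0 0.005 0 2 18 45; 0 0 0 0 0.5 15 45; 0 0 0 0 0 10 45; 0 0 0 0 0 4 45; 0 0 0 0 0 0 45",
)

```text
time: 3.15
tool_pos: [0.4474, 0.2939, 0.0363]
tcp_rot: [-3.077, -0.609, -0.024]
wrist_force: [-0.4, 0.6, -0.3]
width: 0.532
```

```bash
python3 go.py 440.2 292.4 26 22.6
```

```text
t 3.15 pos [447.4 293.9  36.3] psi 22.41 zt [ 0.014  0.008 -1.   ] F [-0.4  0.6 -0.3] w 45.5 q1,6 [0.53 1.71]
shift now-axes [-7.4 -1.4 10.2] in final axes [-7.3 -1.4 10.3] turn [-0.0021 -0.0162 -0.0033]
```

servo_tool(
  targets="-0.002 -0.016 -0.003 -7.5 -1.5 4 45; 0 0 0 0 0 0 45; 0 0 0 0 0 0 45",
)

```text
time: 3.4
tool_pos: [0.4408, 0.2929, 0.0343]
tcp_rot: [-3.08, -0.615, -0.003]
wrist_force: [0.3, -0.2, 0.1]
width: 0.528
```

```bash
python3 go.py 440.2 292.4 26 22.6
```

```text
t 3.4 pos [440.8 292.9  34.3] psi 22.57 zt [ 0.002  0.001 -1.   ] F [ 0.3 -0.2  0.1] w 45.1 q1,6 [0.54 1.72]
shift now-axes [-0.8  0.3  8.3] in final axes [-0.8  0.3  8.3] turn [-0.0004 -0.0019 -0.0006]
```

servo_tool(
  targets="0 -0.002 0 -0.8 0.3 4 45; 0 0 0 0 0 4 45; 0 0 0 0 0 1 45; 0 0 0 0 0 0 45",
)

```text
time: 3.73
tool_pos: [0.441, 0.2932, 0.026]
tcp_rot: [-3.079, -0.615, -0.004]
wrist_force: [-0.7, 0.3, -0.4]
width: 0.532
```

```bash
python3 go.py 440.2 292.4 26 22.6
```

```text
t 3.73 pos [441.  293.2  26. ] psi 22.6 zt [ 0.002  0.002 -1.   ] F [-0.7  0.3 -0.4] w 45.4 q1,6 [0.54 1.72]
shift now-axes [-1.   0.4  0. ] in final axes [-1.   0.4  0. ] turn [-0.0008 -0.0025  0.    ]
```

servo_tool(
  targets="0 0 0 -1 0.4 0 20; 0 0 0 0 0 0 8; 0 0 0 0 0 0 8; 0 0 0 0 0 0 8; 0 0 0 0 0 0 8; 0 0 0 0 0 0 8",
  newtons=30,
)

```text
time: 4.23
tool_pos: [0.4402, 0.2928, 0.0261]
tcp_rot: [-3.079, -0.615, -0.004]
wrist_force: [0.3, 0.1, -0.3]
width: 0.153
```

```bash
python3 go.py 440.2 292.4 26 22.6
```

```text
t 4.23 pos [440.2 292.8  26.1] psi 22.59 zt [ 0.002  0.002 -1.   ] F [ 0.3  0.1 -0.3] w 13.0 q1,6 [0.54 1.71]
shift now-axes [-0.1  0.3  0.1] in final axes [-0.1  0.3  0.1] turn [-0.0014 -0.0027 -0.0002]
```

servo_tool(
  targets="0 0 0 0 0 -3 8; 0 0 0 0 0 -4 8; 0 0 0 0 0 -5 8; 0 0 0 0 0 -8 8; 0 0 0 0 0 -15 8; 0 0 0 0 0 -25 8; 0 0 0 0 0 -20 8; 0 0 0 0 0 0 8",
)

```text
time: 4.9
tool_pos: [0.4389, 0.2915, 0.1109]
tcp_rot: [-3.081, -0.615, 0.001]
wrist_force: [1.2, 0.6, -0.2]
width: 0.153
```

```bash
python3 go.py 676 20.5 110 18; python3 - <<'E'
from h import *
c=read_camera("scene");crop(c,406,190,45,1,"pics/g2.png",8)
E
```

```text
t 4.9 pos [438.9 291.5 110.9] psi 22.59 zt [-0.001 -0.    -1.   ] F [ 1.2  0.6 -0.2] w 13.1 q1,6 [0.54 1.71]
shift now-axes [114.8 341.3   0.7] in final axes [141.7 331.    0.9] turn [-0.0003  0.0009  0.0801]
```

View pics/g2.png

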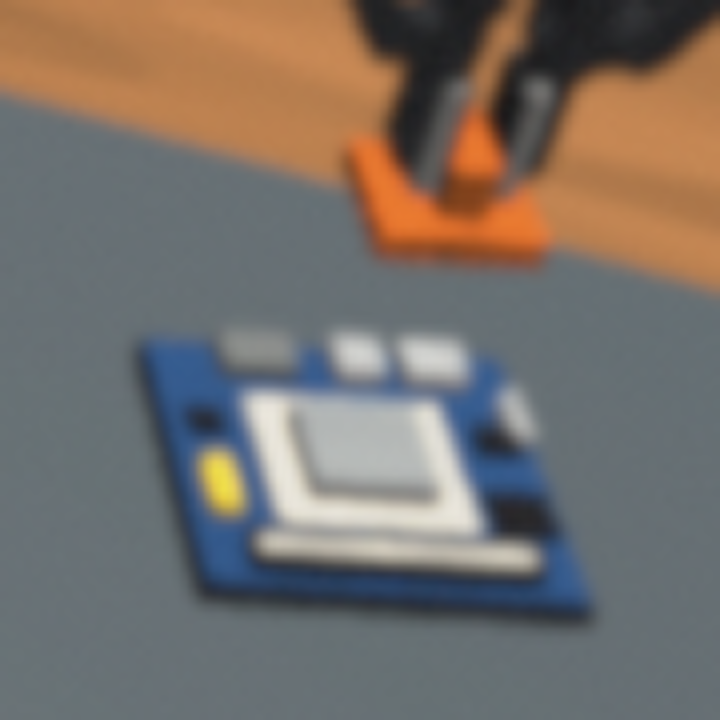

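servo_tool(
  targets="0 0 0.02 6 18 0 8; 0 0 0.02 12 34 0 8; 0 0 0.02 14 36 0 8; 0 0 0.02 14 36 0 8; 0 0 0 14 36 0 8; 0 0 0 14 36 0 8; 0 0 0 14 36 0 8; 0 0 0 14 36 0 8",
)

```text
time: 5.62
tool_pos: [0.6216, 0.0685, 0.1032]
tcp_rot: [-3.098, -0.504, 0.015]
wrist_force: [1.1, 0.8, 0.4]
width: 0.155
```

```bash
python3 go.py 675.5 20.5 60 18
```

```text
t 5.62 pos [621.6  68.5 103.2] psi 18.49 zt [-0.01   0.001 -1.   ] F [1.1 0.8 0.4] w 13.2 q1,6 [0.07 1.32]
shift now-axes [36.3 62.8 42.6] in final axes [36.4 62.3 43.2] turn [-0.0042  0.0087  0.0086]
```

servo_tool(
  targets="0 0.009 0.009 16 28 4 8; 0 0 0 12 20 8 8; 0 0 0 5 8 8 8; 0 0 0 1 1 6 8; 0 0 0 0 0 0 8; 0 0 0 0 0 0 8",
)

```text
time: 6.12
tool_pos: [0.674, 0.0149, 0.0689]
tcp_rot: [-3.102, -0.476, 0.01]
wrist_force: [-0.2, -0.5, 0.3]
width: 0.155
```

```bash
python3 go.py 675.5 20.5 20 18
```

```text
t 6.12 pos [674.   14.9  68.9] psi 17.45 zt [-0.007  0.003 -1.   ] F [-0.2 -0.5  0.3] w 13.3 q1,6 [-0.02  1.25]
shift now-axes [ 3.4 -4.7 48.9] in final axes [ 3.2 -4.9 48.9] turn [-0.0047  0.0056 -0.0096]
```

servo_tool(
  targets="-0.005 0.006 -0.01 3.3 -4.8 10 8; 0 0 0 0 0 14 8; 0 0 0 0 0 12 8; 0 0 0 0 0 6 8; 0 0 0 0 0 0 8; 0 0 0 0 0 0 8",
)

```text
time: 6.62
tool_pos: [0.6705, 0.0273, 0.0215]
tcp_rot: [-3.1, -0.504, 0.006]
wrist_force: [0.2, 1.0, 0.3]
width: 0.153
```

```bash
python3 go.py 675.5 20.5 15.5 18
```

```text
t 6.62 pos [670.5  27.3  21.5] psi 18.49 zt [-0.004  0.001 -1.   ] F [0.2 1.  0.3] w 13.0 q1,6 [0.   1.25]
shift now-axes [2.6 8.  5.9] in final axes [2.7 8.  6. ] turn [-0.0017  0.0033  0.0085]
```

servo_tool(
  targets="-0.002 0.003 0.008 2.6 8 0 8; 0 0 0 0 0 2 8; 0 0 0 0 0 2 8; 0 0 0 0 0 1.5 8; 0 0 0 0 0 0.5 8; 0 0 0 0 0 0 8",
)

```text
time: 7.12
tool_pos: [0.6777, 0.0194, 0.0167]
tcp_rot: [3.102, 0.49, 0.005]
wrist_force: [0.3, -1.0, 0.2]
width: 0.156
```

```bash
python3 go.py 675.5 20.5 15.5 18
```

```text
t 7.12 pos [677.7  19.4  16.7] psi 17.96 zt [ 0.003 -0.001 -1.   ] F [ 0.3 -1.   0.2] w 13.3 q1,6 [-0.01  1.25]
shift now-axes [-1.8 -1.7  1.2] in final axes [-1.8 -1.7  1.2] turn [ 0.0017 -0.0031 -0.0007]
```

servo_tool(
  targets="0 0 0 0 0 0.8 8; 0 0 0 0 0 0.5 8; 0 0 0 0 0 0 8",
)

```text
time: 7.37
tool_pos: [0.6782, 0.0192, 0.0159]
tcp_rot: [3.102, 0.49, 0.007]
wrist_force: [0.5, 0.7, -0.2]
width: 0.151
```

```bash
python3 go.py 675.5 20.5 15.5 18
```

```text
t 7.37 pos [678.2  19.2  15.9] psi 17.94 zt [ 0.004 -0.001 -1.   ] F [ 0.5  0.7 -0.2] w 12.9 q1,6 [-0.01  1.25]
shift now-axes [-2.2 -2.   0.4] in final axes [-2.2 -2.   0.4] turn [ 0.002  -0.0041 -0.0011]
```

servo_tool(
  targets="0 0 0 0 0 0.8 8; 0 0 0 0 0 0 25; 0 0 0 0 0 0 40; 0 0 0 0 0 0 40; 0 0 0 0 0 -15 40; 0 0 0 0 0 -30 60; 0 0 0 0 0 -35 60; 0 0 0 0 0 -30 60",
)

```text
time: 8.03
tool_pos: [0.6704, 0.0195, 0.1206]
tcp_rot: [-3.101, -0.49, 0.023]
wrist_force: [1.5, 0.1, -0.9]
width: 0.7
```

```bash
python3 go.py 623 216.3 60 15.7; python3 - <<'E'
from h import *
c=read_camera("scene");crop(c,256,220,45,1,"pics/g3.png",8)
E
```

```text
t 8.03 pos [670.4  19.5 120.6] psi 17.95 zt [-0.015 -0.    -1.   ] F [ 1.5  0.1 -0.9] w 59.7 q1,6 [-0.01  1.25]
shift now-axes [  16.4 -201.5   61.2] in final axes [   7.6 -202.2   60.6] turn [-0.0039  0.0144  0.0392]
```

View pics/g3.png

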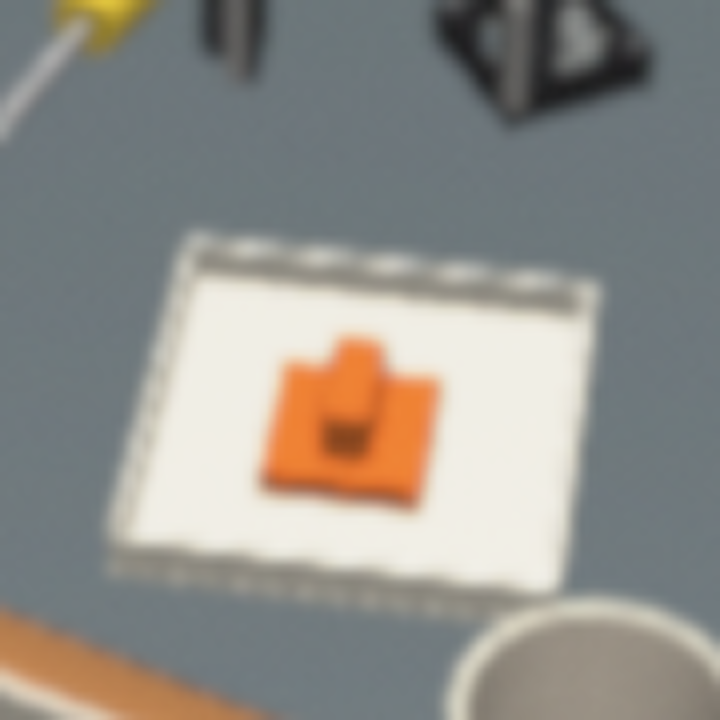

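The cover lies flat in the tray with its rib up, at (350,420) in the crop. Next is the copper plate.

servo_tool(
  targets="0 0.014 0.02 3 -20 0 60; 0 0 0.02 3 -38 4 60; 0 0 0 3 -38 8 60; 0 0 0 2 -38 8 60; 0 0 0 1 -30 8 60; 0 0 0 1 -18 8 60; 0 0 0 0 -8 6 60; 0 0 0 0 0 0 60",
)

```text
time: 8.75
tool_pos: [0.6453, 0.2123, 0.1062]
tcp_rot: [-3.112, -0.417, -0.065]
wrist_force: [-0.2, -0.1, -0.2]
width: 0.702
```

```bash
python3 go.py 622.5 216.5 40 15.7
```

```text
t 8.75 pos [645.3 212.3 106.2] psi 15.26 zt [ 0.041  0.007 -0.999] F [-0.2 -0.1 -0.2] w 60.0 q1,6 [0.28 1.59]
shift now-axes [-23.6 -10.4  65.2] in final axes [-20.8 -10.3  66.2] turn [ 0.0045 -0.0412 -0.0077]
```

servo_tool(
  targets="0.0045 -0.041 -0.008 -23 -10 10 60; 0 0 0 0 0 18 60; 0 0 0 0 0 16 60; 0 0 0 0 0 8 60; 0 0 0 0 0 0 60; 0 0 0 0 0 0 60",
)

```text
time: 9.25
tool_pos: [0.6245, 0.2119, 0.0554]
tcp_rot: [3.111, 0.427, 0.008]
wrist_force: [0.3, -0.3, 0.9]
width: 0.7
```

```bash
python3 go.py 622.5 216.5 20 15.7
```

```text
t 9.25 pos [624.5 211.9  55.4] psi 15.63 zt [ 0.005 -0.001 -1.   ] F [ 0.3 -0.3  0.9] w 59.8 q1,6 [0.29 1.59]
shift now-axes [-0.8 -5.  35.4] in final axes [-0.7 -4.9 35.4] turn [ 0.0021 -0.0046 -0.0013]
```

servo_tool(
  targets="0.002 -0.005 0 -0.8 -5 10 60; 0 0 0 0 0 12 60; 0 0 0 0 0 10 60; 0 0 0 0 0 4 60; 0 0 0 0 0 0 60; 0 0 0 0 0 0 60",
)

```text
time: 9.75
tool_pos: [0.6245, 0.2156, 0.0171]
tcp_rot: [-3.113, -0.423, -0.003]
wrist_force: [0.2, 0.8, 0.1]
width: 0.704
```

```bash
python3 go.py 622.5 216.5 1 15.7
```

```text
t 9.75 pos [624.5 215.6  17.1] psi 15.49 zt [ 0.002  0.    -1.   ] F [0.2 0.8 0.1] w 60.2 q1,6 [0.29 1.6 ]
shift now-axes [-1.8 -1.4 16.1] in final axes [-1.7 -1.4 16.1] turn [ 0.0001 -0.0017 -0.0037]
```

servo_tool(
  targets="0 -0.002 -0.003 -1.8 -1.4 6 60; 0 0 0 0 0 6 60; 0 0 0 0 0 3 60; 0 0 0 0 0 1 60; 0 0 0 0 0 0 60",
)

```text
time: 10.17
tool_pos: [0.6226, 0.217, 0.0001]
tcp_rot: [-3.112, -0.429, -0.001]
wrist_force: [-0.2, 0.4, 1.6]
width: 0.703
```

```bash
python3 go.py 622.5 216.5 1 15.7;python3 - <<'E'
from h import *
c=read_camera("scene");crop(c,351,240,40,1,"pics/g4.png",8)
E
```

```text
t 10.17 pos [6.226e+02 2.170e+02 1.000e-01] psi 15.71 zt [ 0.001  0.    -1.   ] F [-0.2  0.4  1.6] w 60.0 q1,6 [0.3  1.59]
shift now-axes [-0.3  0.5 -0.9] in final axes [-0.3  0.5 -0.9] turn [ 0.0001 -0.0007  0.0002]
```

View pics/g4.png

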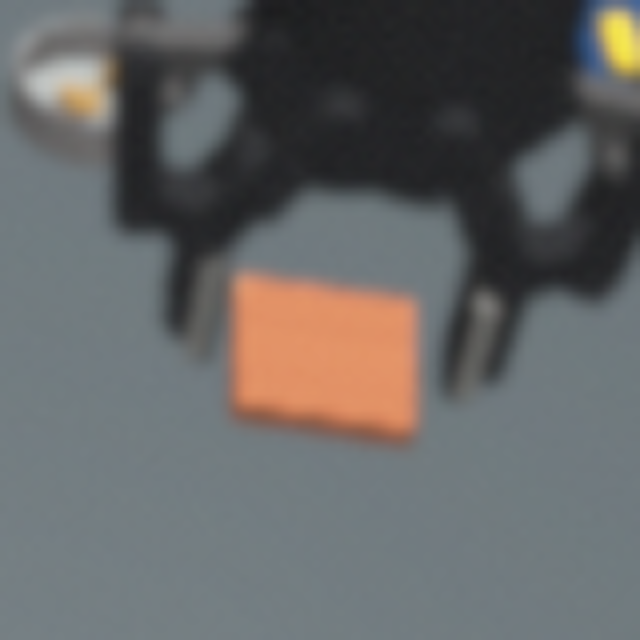

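The plate at (325,355) in the crop sits between the fingers. I'll grip it once to centre it, then grip it again a quarter turn round so it is centred both ways.

servo_tool(
  targets="0 0 0 0 0 0 48; 0 0 0 0 0 0 42; 0 0 0 0 0 0 42; 0 0 0 0 0 0 42; 0 0 0 0 0 0 42",
  newtons=30,
)

```text
time: 10.63
tool_pos: [0.6232, 0.2172, 0.0011]
tcp_rot: [-3.112, -0.429, -0.003]
wrist_force: [-0.0, -0.8, -1.5]
width: 0.525
```

```bash
python3 go.py 622.5 216.5 1 15.7
```

```text
t 10.63 pos [623.2 217.2   1.1] psi 15.7 zt [ 0.002  0.001 -1.   ] F [-0.  -0.8 -1.5] w 44.9 q1,6 [0.3  1.59]
shift now-axes [-0.9  0.4  0.1] in final axes [-0.9  0.4  0.1] turn [ 0.     -0.0021  0.0001]
```

servo_tool(
  targets="0 0 0 0 0 0 55; 0 0 0 0 0 0 62; 0 0 0 0 0 0 62; 0 0 0 0 0 -12 62; 0 0 0 0 0 -16 62; 0 0 -0.12 0 0 0 62; 0 0 -0.12 0 0 0 62; 0 0 -0.12 0 0 0 62",
)

```text
time: 11.3
tool_pos: [0.6242, 0.2174, 0.0343]
tcp_rot: [2.979, 0.997, 0.006]
wrist_force: [0.4, -0.0, 0.4]
width: 0.723
```

servo_tool(
  targets="0 0 -0.12 0 0 0 62; 0 0 -0.12 0 0 0 62; 0 0 -0.12 0 0 0 62; 0 0 -0.12 0 0 0 62; 0 0 -0.12 0 0 0 62; 0 0 -0.12 0 0 0 62; 0 0 -0.12 0 0 0 62; 0 0 0 0 0 0 62",
)

```text
time: 11.97
tool_pos: [0.6286, 0.2189, 0.0455]
tcp_rot: [2.268, 2.164, 0.021]
wrist_force: [-0.1, -0.2, 0.3]
width: 0.728
```

```bash
python3 go.py 623.2 217.2 1 105.7
```

```text
t 11.97 pos [628.6 218.9  45.5] psi 87.33 zt [ 0.014  0.004 -1.   ] F [-0.1 -0.2  0.3] w 62.1 q1,6 [0.3  0.34]
shift now-axes [-2.1 -6.  44.4] in final axes [-0.1 -5.7 44.5] turn [ 0.0148 -0.0027 -0.3206]
```

servo_tool(
  targets="0.015 -0.003 -0.12 -2 -6 6 62; 0 0 -0.12 0 0 10 62; 0 0 -0.08 0 0 10 62; 0 0 0 0 0 4 62; 0 0 0 0 0 0 62; 0 0 0 0 0 0 62",
)

```text
time: 12.47
tool_pos: [0.6257, 0.2182, 0.0209]
tcp_rot: [1.906, 2.494, 0.01]
wrist_force: [0.4, -0.1, -0.1]
width: 0.723
```

```bash
python3 go.py 623.2 217.2 1 105.7
```

```text
t 12.47 pos [625.7 218.2  20.9] psi 105.24 zt [ 0.006  0.003 -1.   ] F [ 0.4 -0.1 -0.1] w 61.8 q1,6 [0.3  0.03]
shift now-axes [-0.3 -2.8 19.9] in final axes [-0.3 -2.7 19.9] turn [ 0.0068 -0.0015 -0.0081]
```

servo_tool(
  targets="0.007 -0.0015 -0.008 -0.3 -2.8 6 62; 0 0 0 0 0 7 62; 0 0 0 0 0 4 62; 0 0 0 0 0 1.5 62; 0 0 0 0 0 0 62",
)

```text
time: 12.88
tool_pos: [0.6241, 0.2174, 0.0026]
tcp_rot: [1.904, 2.497, 0.002]
wrist_force: [0.1, 0.9, 0.3]
width: 0.728
```

```bash
python3 go.py 623.2 217.2 1 105.7
```

```text
t 12.88 pos [624.1 217.4   2.6] psi 105.34 zt [ 0.002  0.    -1.   ] F [0.1 0.9 0.3] w 62.2 q1,6 [0.3  0.03]
shift now-axes [ 0.  -0.9  1.6] in final axes [ 0.  -0.9  1.6] turn [ 0.0017  0.0001 -0.0063]
```

servo_tool(
  targets="0.002 0 -0.006 0 -0.9 1.5 62; 0 0 0 0 0 0 55; 0 0 0 0 0 0 42; 0 0 0 0 0 0 42; 0 0 0 0 0 0 42; 0 0 0 0 0 0 42; 0 0 0 0 0 0 42",
  newtons=50,
)

```text
time: 13.47
tool_pos: [0.6233, 0.2172, 0.0011]
tcp_rot: [-1.898, -2.503, 0.001]
wrist_force: [-0.4, 0.7, 1.2]
width: 0.514
```

```bash
python3 go.py 623.2 217.2 1 105.7
```

```text
t 13.47 pos [623.3 217.2   1.1] psi 105.67 zt [-0. -0. -1.] F [-0.4  0.7  1.2] w 43.9 q1,6 [0.3  0.02]
shift now-axes [ 0.  -0.1  0.1] in final axes [ 0.  -0.1  0.1] turn [-0.0005  0.0001 -0.0005]
```

servo_tool(
  targets="0 0 0 0 0 -5 42; 0 0 0 0 0 -12 42; 0 0 0 0 0 -20 42; 0 0 0 0 0 -25 42; 0 0 0 0 0 -20 42; 0 0 0 0 0 -10 42; 0 0 0 0 0 0 42",
)

```text
time: 14.05
tool_pos: [0.6211, 0.2166, 0.0981]
tcp_rot: [-1.896, -2.501, 0.007]
wrist_force: [-0.1, 0.5, -1.2]
width: 0.518
```

```bash
python3 go.py 440.3 292.5 90 112.6; python3 - <<'E'
from h import *
c=read_camera("top");cv2.imwrite("pics/t5.png",cv2.resize(c["image"][:,:,::-1],(800,600)));crop(c,124,280,30,1,"pics/t5c.png",12)
c=read_camera("scene");crop(c,370,200,50,1,"pics/s5.png",7)
E
```

```text
t 14.05 pos [621.1 216.6  98.1] psi 105.67 zt [-0.005 -0.002 -1.   ] F [-0.1  0.5 -1.2] w 44.3 q1,6 [0.3  0.02]
shift now-axes [ 121.9 -153.6    9. ] in final axes [ 139.6 -137.8    8.1] turn [-0.0057 -0.0002 -0.121 ]
```

View pics/t5c.png

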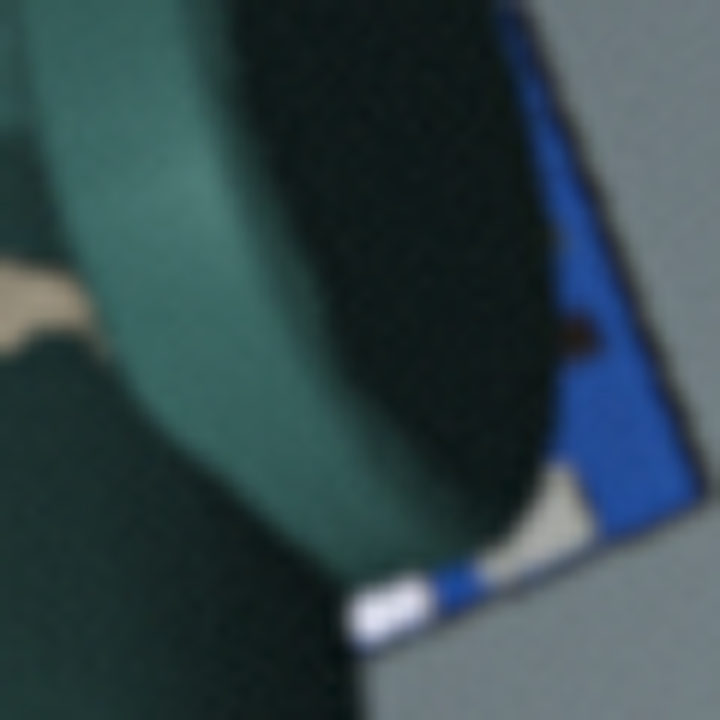

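View pics/s5.png

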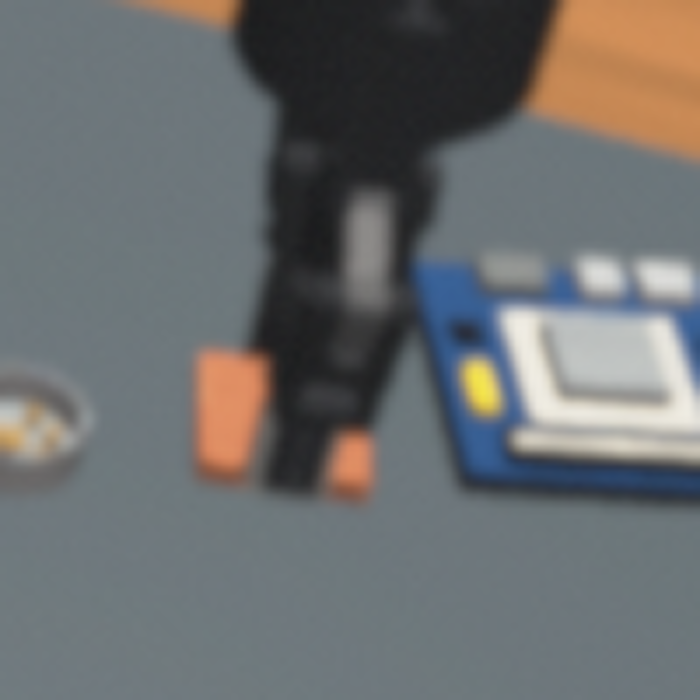

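servo_tool(
  targets="0 0 -0.04 10 -12 0 42; 0 0 -0.04 20 -25 0 42; 0 0 -0.04 23 -30 0 42; 0 0 0 24 -30 0 42; 0 0 0 22 -26 0 42; 0 0 0 12 -15 0 42; 0 0 0 4 -5 0 42; 0 0 0 0 0 0 42",
)

```text
time: 14.82
tool_pos: [0.4258, 0.2696, 0.0836]
tcp_rot: [-1.717, -2.609, 0.04]
wrist_force: [0.0, 0.3, -1.6]
width: 0.518
```

```bash
python3 go.py 440.4 292.5 60 112.6
```

```text
t 14.82 pos [425.8 269.6  83.6] psi 113.3 zt [-0.029 -0.012 -1.   ] F [ 0.   0.3 -1.6] w 44.2 q1,6 [0.51 0.1 ]
shift now-axes [15.3 23.2 22.9] in final axes [15.5 22.3 23.6] turn [-0.0313 -0.0004  0.0122]
```

servo_tool(
  targets="-0.031 0 0.012 15 23 6 42; 0 0 0 0 0 8 42; 0 0 0 0 0 5 42; 0 0 0 0 0 0 42; 0 0 0 0 0 0 42",
)

```text
time: 15.23
tool_pos: [0.4412, 0.2913, 0.06]
tcp_rot: [-1.739, -2.616, 0.005]
wrist_force: [-0.0, 0.8, -1.9]
width: 0.516
```

```bash
python3 go.py 440.4 292.5 35 112.6
```

```text
t 15.23 pos [441.2 291.3  60. ] psi 112.77 zt [-0.002 -0.003 -1.   ] F [-0.   0.8 -1.9] w 44.1 q1,6 [0.54 0.14]
shift now-axes [ 1.4 -0.2 25. ] in final axes [ 1.4 -0.3 25. ] turn [-0.0031  0.0014  0.0029]
```

servo_tool(
  targets="-0.003 0.001 0.003 1.4 -0.2 8 42; 0 0 0 0 0 9 42; 0 0 0 0 0 6 42; 0 0 0 0 0 2 42; 0 0 0 0 0 0 42; 0 0 0 0 0 0 42",
)

```text
time: 15.73
tool_pos: [0.4414, 0.2907, 0.0318]
tcp_rot: [-1.747, -2.611, 0.003]
wrist_force: [-0.3, -0.2, -1.5]
width: 0.515
```

```bash
python3 go.py 440.4 292.5 19 112.6
```

```text
t 15.73 pos [441.4 290.7  31.8] psi 112.43 zt [-0.001 -0.001 -1.   ] F [-0.3 -0.2 -1.5] w 44.0 q1,6 [0.54 0.14]
shift now-axes [ 2.1 -0.2 12.8] in final axes [ 2.1 -0.2 12.8] turn [-0.0014  0.0009 -0.003 ]
```

servo_tool(
  targets="-0.001 0.001 -0.003 2.2 -0.2 4 42; 0 0 0 0 0 4 42; 0 0 0 0 0 2 42; 0 0 0 0 0 1 42; 0 0 0 0 0 0 42",
)

```text
time: 16.15
tool_pos: [0.4407, 0.2933, 0.0204]
tcp_rot: [1.742, 2.614, 0.002]
wrist_force: [-0.4, 0.1, -0.9]
width: 0.518
```

```bash
python3 go.py 440.4 292.5 18.5 112.6
```

```text
t 16.15 pos [440.7 293.3  20.4] psi 112.63 zt [ 0.001  0.001 -1.   ] F [-0.4  0.1 -0.9] w 44.2 q1,6 [0.54 0.14]
shift now-axes [-0.6 -0.6  1.9] in final axes [-0.6 -0.6  1.9] turn [ 0.0012 -0.0005  0.0006]
```

servo_tool(
  targets="0.001 0 0 -0.6 -0.6 0.5 42; 0 0 0 0 0 0.8 42; 0 0 0 0 0 0.8 42; 0 0 0 0 0 0.3 42; 0 0 0 0 0 0 42",
)

```text
time: 16.57
tool_pos: [0.4407, 0.2927, 0.0183]
tcp_rot: [1.742, 2.614, 0.002]
wrist_force: [-0.6, 0.3, -2.5]
width: 0.514
```

```bash
python3 go.py 440.4 292.5 18.1 112.6
```

```text
t 16.57 pos [440.7 292.7  18.3] psi 112.64 zt [ 0.001  0.001 -1.   ] F [-0.6  0.3 -2.5] w 43.9 q1,6 [0.54 0.14]
shift now-axes [-0.  -0.4  0.2] in final axes [-0.  -0.4  0.2] turn [ 0.0011 -0.0006  0.0007]
```

servo_tool(
  targets="0 0 0 0 -0.3 0.2 42; 0 0 0 0 0 0 47; 0 0 0 0 0 0 55; 0 0 0 0 0 0 62; 0 0 0 0 0 -10 62; 0 0 0 0 0 -25 62; 0 0 0 0 0 -35 62; 0 0 0 0 0 -35 62",
)

```text
time: 17.23
tool_pos: [0.4346, 0.2889, 0.1198]
tcp_rot: [-1.738, -2.608, 0.022]
wrist_force: [0.1, 1.1, -0.6]
width: 0.725
```

```bash
python3 go.py 631.5 -222.5 100 97.8
```

```text
t 17.23 pos [434.6 288.9 119.8] psi 112.64 zt [-0.014 -0.008 -1.   ] F [ 0.1  1.1 -0.6] w 61.9 q1,6 [0.54 0.14]
shift now-axes [-547.8  -14.8   21.1] in final axes [-533.4  125.6   19.8] turn [-0.0156  0.0039  0.259 ]
```

servo_tool(
  targets="-0.015 0 0.086 -25 -1 0 62; 0 0 0.086 -38 2 0 62; 0 0 0.086 -38 5 0 62; 0 0 0 -38 9 0 62; 0 0 0 -38 9 0 62; 0 0 0 -38 9 0 62; 0 0 0 -38 9 0 62; 0 0 0 -38 9 0 62",
)

```text
time: 17.9
tool_pos: [0.5516, 0.0123, 0.1428]
tcp_rot: [2.052, 2.357, 0.048]
wrist_force: [-0.1, 0.3, -0.2]
width: 0.728
```

```bash
python3 go.py 631.5 -222.5 100 97.8
```

```text
t 17.9 pos [551.6  12.3 142.8] psi 97.91 zt [ 0.033  0.013 -0.999] F [-0.1  0.3 -0.2] w 62.2 q1,6 [-0.03 -0.18]
shift now-axes [-243.9   45.4   42.4] in final axes [-243.5   47.3   42.8] turn [ 0.0341 -0.008   0.0018]
```

servo_tool(
  targets="0.017 0 0 -36 7 2 62; 0.017 0 0 -37 7 4 62; 0 0 0 -37 7 4 62; 0 0 0 -37 7 5 62; 0 0 0 -35 7 5 62; 0 0 0 -25 5 5 62; 0 0 0 -12 2 5 62; 0 0 0 -3 0 0 62",
)

```text
time: 18.57
tool_pos: [0.6309, -0.2221, 0.1213]
tcp_rot: [2.068, 2.356, 0.016]
wrist_force: [0.5, 1.0, -0.8]
width: 0.722
```

```bash
python3 go.py 631.5 -222.5 70 97.8; python3 - <<'E'
from meas import *
c=read_camera("top");cv2.imwrite("pics/t6.png",cv2.resize(c["image"][:,:,::-1],(800,600)));crop(c,124,280,30,1,"pics/t6c.png",10)
U=up(c); hsv=cv2.cvtColor(U,cv2.COLOR_RGB2HSV); H,Sa,V=[hsv[...,i].astype(int) for i in range(3)]
u,v=124,280
for n,m,zs,r in (("cu",(H<14)&(Sa>90)&(V>90),(25,21,17),18),("white",(V>190)&(Sa<40),(13,),16),("blue",(H>105)&(H<120)&(Sa>150),(10,),36)):
    k=big(m.astype(np.uint8),u*S,v*S,r*S)
    for z in zs: print(n,z,*rect(c,k,z/1000))
E
```

```text
t 18.57 pos [ 630.9 -222.1  121.3] psi 97.46 zt [ 0.012  0.003 -1.   ] F [ 0.5  1.  -0.8] w 61.7 q1,6 [-0.38 -0.51]
shift now-axes [-0.6 -0.1 51.3] in final axes [-0.5  0.5 51.3] turn [ 0.0122 -0.0015 -0.006 ]
cu 25 [441.6 292.1  43.9  45.8  22.8] [441.4 291.9]
cu 21 [441.3 293.4  44.1  46.1  22.8] [441.2 293.2]
cu 17 [441.  294.8  44.3  46.3  22.8] [440.9 294.5]
white 13 [440.3 292.6  58.6  58.1  22.4] [442.8 288.4]
blue 10 [440.5 292.  106.  106.4  22.5] [436.6 295.3]
```

View pics/t6c.png

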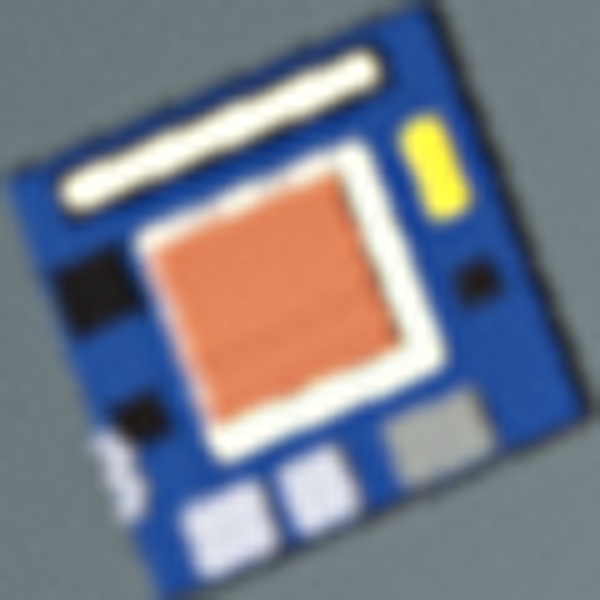

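View pics/t6.png

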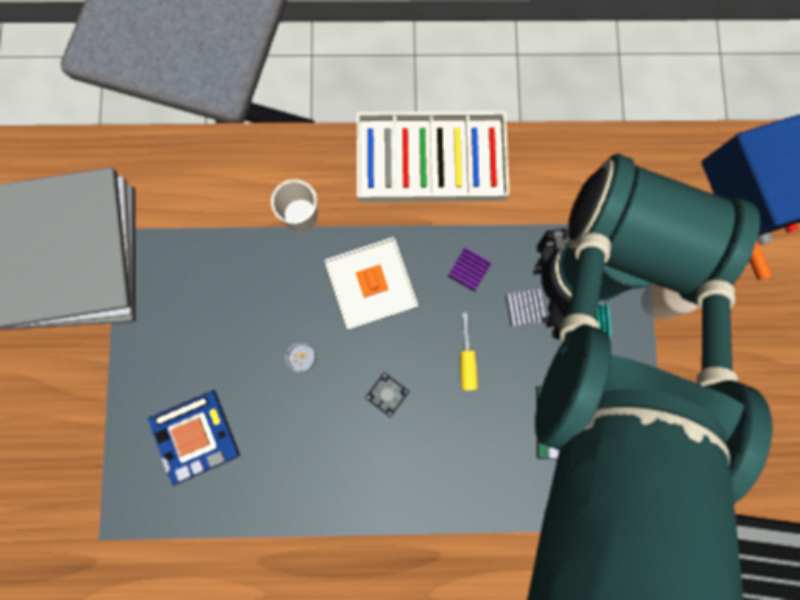

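The copper plate sits square on the blue board, with a nearly even white border round it in the crop. It is about 1 mm off centre by camera. The silver heat sink at (525,307) is untouched, so I descend on it.

servo_tool(
  targets="0.012 -0.001 -0.006 -0.6 0 10 62; 0 0 0 0 0 25 62; 0 0 0 0 0 20 62; 0 0 0 0 0 8 62; 0 0 0 0 0 0 62; 0 0 0 0 0 0 62",
)

```text
time: 19.12
tool_pos: [0.6308, -0.2134, 0.0587]
tcp_rot: [-2.054, -2.375, -0.001]
wrist_force: [0.7, -0.1, -1.0]
width: 0.724
```

```bash
python3 go.py 631.5 -222.5 30 97.8; python3 - <<'E'
from h import *
c=read_camera("scene");crop(c,180,175,45,1,"pics/s7.png",8)
E
```

```text
t 19.12 pos [ 630.8 -213.4   58.7] psi 98.27 zt [-0.001  0.002 -1.   ] F [ 0.7 -0.1 -1. ] w 61.8 q1,6 [-0.36 -0.51]
shift now-axes [-9.1 -0.6 28.7] in final axes [-9.1 -0.5 28.7] turn [-0.0004 -0.0019  0.0083]
```

View pics/s7.png

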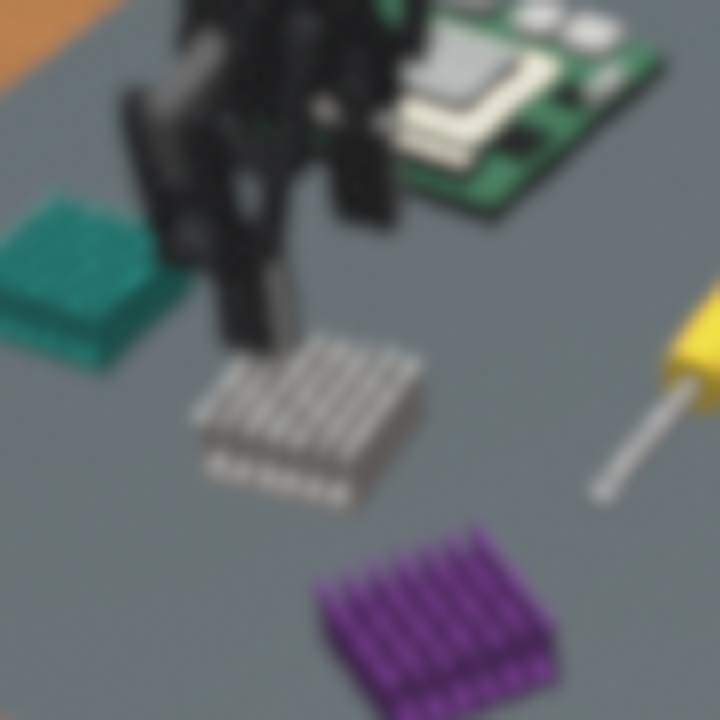

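servo_tool(
  targets="0 -0.002 0.008 -9 -0.5 6 62; 0 0 0 0 0 10 62; 0 0 0 0 0 6 62; 0 0 0 0 0 0 62; 0 0 0 0 0 0 62",
)

```text
time: 19.58
tool_pos: [0.6345, -0.2232, 0.039]
tcp_rot: [2.06, 2.364, 0.003]
wrist_force: [0.2, -0.2, -1.0]
width: 0.726
```

```bash
python3 go.py 631.5 -222.5 4 97.8
```

```text
t 19.58 pos [ 634.5 -223.2   39. ] psi 97.85 zt [ 0.006 -0.003 -1.   ] F [ 0.2 -0.2 -1. ] w 62.0 q1,6 [-0.38 -0.51]
shift now-axes [ 1.2 -3.  34.9] in final axes [ 1.1 -2.8 35. ] turn [0.0052 0.0034 0.0009]
```

servo_tool(
  targets="0.005 0.003 0.001 1.2 -3 5 62; 0 0 0 0 0 10 62; 0 0 0 0 0 10 62; 0 0 0 0 0 5 62; 0 0 0 0 0 0 62; 0 0 0 0 0 0 62",
)

```text
time: 20.08
tool_pos: [0.6307, -0.2228, 0.0055]
tcp_rot: [-2.066, -2.366, 0.001]
wrist_force: [0.4, 0.2, -0.4]
width: 0.725
```

```bash
python3 go.py 631.5 -222.5 4 97.8
```

```text
t 20.08 pos [ 630.7 -222.8    5.5] psi 97.74 zt [-0.001  0.    -1.   ] F [ 0.4  0.2 -0.4] w 61.9 q1,6 [-0.38 -0.51]
shift now-axes [0.2 0.8 1.5] in final axes [0.2 0.8 1.5] turn [-0.0007 -0.0001 -0.001 ]
```

Grip to centre, then release, rise and turn.

servo_tool(
  targets="0 0 -0.001 0.2 0.8 1 62; 0 0 0 0 0 0 52; 0 0 0 0 0 0 46; 0 0 0 0 0 0 46; 0 0 0 0 0 0 46; 0 0 0 0 0 0 46",
  newtons=25,
)

```text
time: 20.58
tool_pos: [0.6319, -0.2224, 0.0047]
tcp_rot: [-2.065, -2.368, 0.0]
wrist_force: [0.1, -0.6, -0.3]
width: 0.575
```

```bash
python3 go.py 631.5 -222.5 4 97.8
```

```text
t 20.58 pos [ 631.9 -222.4    4.7] psi 97.81 zt [-0. -0. -1.] F [ 0.1 -0.6 -0.3] w 49.1 q1,6 [-0.38 -0.51]
shift now-axes [-0.  -0.4  0.7] in final axes [-0.1 -0.4  0.7] turn [-0.0003  0.      0.0002]
```

servo_tool(
  targets="0 0 0 0 0 0 55; 0 0 0 0 0 0 62; 0 0 0 0 0 0 62; 0 0 0 0 0 -15 62; 0 0 0 0 0 -20 62; 0 0 0 0 0 -8 62; 0 0 0.12 0 0 0 62; 0 0 0.12 0 0 0 62",
)

```text
time: 21.25
tool_pos: [0.6329, -0.2228, 0.0537]
tcp_rot: [2.339, 2.095, 0.001]
wrist_force: [0.1, -0.0, -0.3]
width: 0.724
```

servo_tool(
  targets="0 0 0.12 0 0 0 62; 0 0 0.12 0 0 0 62; 0 0 0.12 0 0 0 62; 0 0 0.12 0 0 0 62; 0 0 0.12 0 0 0 62; 0 0 0.12 0 0 0 62; 0 0 0.12 0 0 0 62; 0 0 0.12 0 0 0 62",
)

```text
time: 21.92
tool_pos: [0.6375, -0.2246, 0.0646]
tcp_rot: [3.05, 0.715, 0.02]
wrist_force: [-0.8, 0.2, -0.4]
width: 0.724
```

```bash
python3 go.py 631.5 -222.5 40 7.8
```

```text
t 21.92 pos [ 637.5 -224.6   64.6] psi 26.38 zt [ 0.015 -0.006 -1.   ] F [-0.8  0.2 -0.4] w 61.8 q1,6 [-0.38  0.74]
shift now-axes [-4.7 -4.9 24.5] in final axes [-5.7 -2.9 24.6] turn [ 0.01   -0.0123  0.3242]
```

servo_tool(
  targets="0.01 -0.012 0.12 -4.7 -4.9 8 62; 0 0 0.12 0 0 10 62; 0 0 0.08 0 0 6 62; 0 0 0 0 0 0 62; 0 0 0 0 0 0 62",
)

```text
time: 22.33
tool_pos: [0.6342, -0.2236, 0.0462]
tcp_rot: [3.131, 0.196, 0.011]
wrist_force: [-0.3, 0.1, 0.6]
width: 0.728
```

```bash
python3 go.py 631.9 -222.4 4 7.8
```

```text
t 22.33 pos [ 634.2 -223.6   46.2] psi 7.18 zt [ 0.007 -0.004 -1.   ] F [-0.3  0.1  0.6] w 62.1 q1,6 [-0.38  1.07]
shift now-axes [-2.4 -1.7 42.2] in final axes [-2.1 -1.5 42.2] turn [ 0.0053 -0.0065 -0.0109]
```

servo_tool(
  targets="0.005 -0.006 -0.011 -2.4 -1.7 4 62; 0 0 0 0 0 10 62; 0 0 0 0 0 0 62; 0 0 0 0 0 0 62",
)

```text
time: 22.67
tool_pos: [0.6329, -0.2227, 0.0337]
tcp_rot: [3.132, 0.225, 0.005]
wrist_force: [0.1, -0.0, -0.2]
width: 0.725
```

```bash
python3 go.py 631.9 -222.4 4 7.8
```

```text
t 22.67 pos [ 632.9 -222.7   33.7] psi 8.21 zt [ 0.004 -0.001 -1.   ] F [ 0.1 -0.  -0.2] w 61.9 q1,6 [-0.38  1.05]
shift now-axes [-1.  -0.5 29.7] in final axes [-0.9 -0.4 29.7] turn [ 0.0017 -0.0033  0.0072]
```

servo_tool(
  targets="0.002 -0.003 0.007 -1 -0.5 8 62; 0 0 0 0 0 10 62; 0 0 0 0 0 7 62; 0 0 0 0 0 3 62; 0 0 0 0 0 0 62; 0 0 0 0 0 0 62",
)

```text
time: 23.17
tool_pos: [0.6309, -0.222, 0.0013]
tcp_rot: [-3.133, -0.215, 0.003]
wrist_force: [-0.2, -0.1, 0.1]
width: 0.729
```

```bash
python3 go.py 631.9 -222.4 4 7.8
```

```text
t 23.17 pos [ 630.9 -222.     1.3] psi 7.84 zt [-0.002  0.001 -1.   ] F [-0.2 -0.1  0.1] w 62.3 q1,6 [-0.38  1.06]
shift now-axes [ 0.9  0.5 -2.7] in final axes [ 0.9  0.5 -2.7] turn [-0.0016  0.0019  0.0007]
```

servo_tool(
  targets="-0.002 0.002 0 0.9 0.5 -2.5 62; 0 0 0 0 0 0 62; 0 0 0 0 0 0 52; 0 0 0 0 0 0 46; 0 0 0 0 0 0 46; 0 0 0 0 0 0 46; 0 0 0 0 0 0 46",
  newtons=40,
)

```text
time: 23.75
tool_pos: [0.6329, -0.2228, 0.0054]
tcp_rot: [3.133, 0.215, 0.004]
wrist_force: [0.6, 0.6, -1.0]
width: 0.569
```

```bash
python3 go.py 631.9 -222.4 4 7.8
```

```text
t 23.75 pos [ 632.9 -222.8    5.4] psi 7.85 zt [ 0.002 -0.001 -1.   ] F [ 0.6  0.6 -1. ] w 48.6 q1,6 [-0.38  1.06]
shift now-axes [-0.9 -0.5  1.4] in final axes [-0.9 -0.5  1.4] turn [ 0.0017 -0.0022  0.0009]
```

servo_tool(
  targets="0 0 0 0 0 -5 46; 0 0 0 0 0 -12 46; 0 0 0 0 0 -22 46; 0 0 0 0 0 -30 46; 0 0 0 0 0 -30 46; 0 0 0 0 0 -15 46; 0 0 0 0 0 -3 46; 0 0 0 0 0 0 46",
)

```text
time: 24.42
tool_pos: [0.6308, -0.2219, 0.13]
tcp_rot: [-3.134, -0.215, 0.002]
wrist_force: [-0.2, -0.5, -1.5]
width: 0.574
```

```bash
python3 go.py 441.1 293 110 22.6; python3 - <<'E'
from h import *
c=read_camera("scene");crop(c,180,165,45,1,"pics/s8.png",7)
E
```

```text
t 24.42 pos [ 630.8 -221.9  130. ] psi 7.85 zt [-0.001  0.    -1.   ] F [-0.2 -0.5 -1.5] w 49.0 q1,6 [-0.38  1.06]
shift now-axes [-117.5 -535.9   20.3] in final axes [  22.8 -548.2   20. ] turn [-0.0004  0.0013 -0.2574]
```

View pics/s8.png

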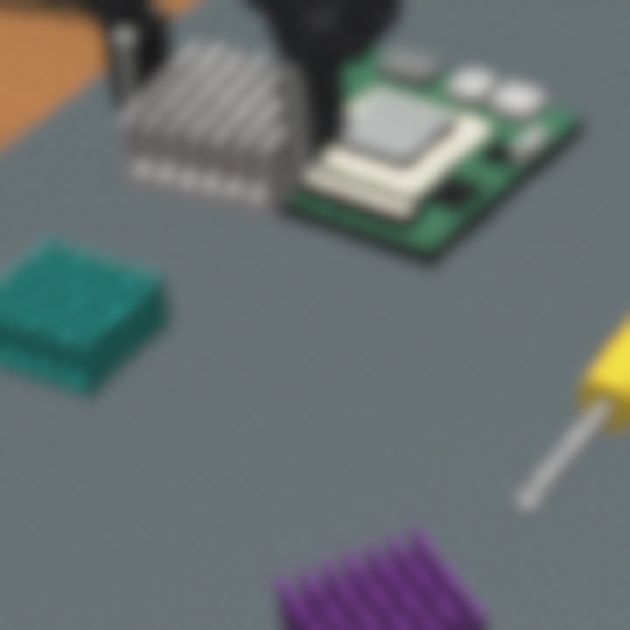

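The silver sink is held level at (215,120) in the crop. Carrying it to the board.

servo_tool(
  targets="0 0 -0.06 -4 -18 0 46; 0 0 -0.1 -7 -33 0 46; 0 0 -0.1 -3 -37 0 46; 0 0 0 1 -38 0 46; 0 0 0 2 -38 0 46; 0 0 0 2 -38 0 46; 0 0 0 2 -38 0 46; 0 0 0 2 -38 0 46",
)

```text
time: 25.13
tool_pos: [0.522, 0.0409, 0.1182]
tcp_rot: [-3.078, -0.621, 0.022]
wrist_force: [0.1, 0.4, -1.5]
width: 0.575
```

```bash
python3 go.py 441.1 293 110 22.6
```

```text
t 25.13 pos [522.   40.9 118.2] psi 22.8 zt [-0.014 -0.001 -1.   ] F [ 0.1  0.4 -1.5] w 49.1 q1,6 [0.03 1.2 ]
shift now-axes [  23.2 -263.7    9. ] in final axes [  22.2 -263.8    8.2] turn [-0.0044  0.0137  0.0035]
```

servo_tool(
  targets="0 0 0 3 -37 0 46; 0 0 0 3 -37 0 46; 0 0 0 3 -37 0 46; 0 0 0 3 -37 0 46; 0 0 0 3 -32 0 46; 0 0 0 2 -22 0 46; 0 0 0 1 -12 0 46; 0 0 0 0 -4 0 46",
)

```text
time: 25.8
tool_pos: [0.4356, 0.2608, 0.1062]
tcp_rot: [-3.076, -0.629, 0.057]
wrist_force: [-0.2, -0.4, -1.6]
width: 0.572
```

```bash
python3 go.py 441.1 293 75 22.6
```

```text
t 25.8 pos [435.6 260.8 106.2] psi 23.12 zt [-0.036 -0.006 -0.999] F [-0.2 -0.4 -1.6] w 48.9 q1,6 [0.48 1.64]
shift now-axes [ 18.8 -27.2  30.8] in final axes [ 17.4 -27.6  31.2] turn [-0.0084  0.0356  0.0089]
```

servo_tool(
  targets="-0.008 0.035 0.009 12 -17 3 46; 0 0 0 7 -10 8 46; 0 0 0 0 0 8 46; 0 0 0 0 0 4 46; 0 0 0 0 0 0 46; 0 0 0 0 0 0 46",
)

```text
time: 26.3
tool_pos: [0.438, 0.2897, 0.0753]
tcp_rot: [3.075, 0.617, -0.017]
wrist_force: [-0.5, 0.4, -1.1]
width: 0.577
```

```bash
python3 go.py 441.1 293 50 22.6
```

```text
t 26.3 pos [438.  289.7  75.3] psi 22.68 zt [-0.01  -0.008 -1.   ] F [-0.5  0.4 -1.1] w 49.2 q1,6 [0.54 1.71]
shift now-axes [ 4.4 -1.9 25.2] in final axes [ 4.1 -1.9 25.3] turn [0.0034 0.0117 0.0015]
```

servo_tool(
  targets="0.003 0.012 0.001 4.4 -1.9 6 46; 0 0 0 0 0 8 46; 0 0 0 0 0 6 46; 0 0 0 0 0 2 46; 0 0 0 0 0 0 46; 0 0 0 0 0 0 46",
)

```text
time: 26.8
tool_pos: [0.4422, 0.2901, 0.0507]
tcp_rot: [3.081, 0.61, 0.001]
wrist_force: [0.5, -0.3, -0.3]
width: 0.573
```

```bash
python3 go.py 441.1 293 38 22.6
```

```text
t 26.8 pos [442.2 290.1  50.7] psi 22.38 zt [ 0.001 -0.001 -1.   ] F [ 0.5 -0.3 -0.3] w 48.9 q1,6 [0.53 1.71]
shift now-axes [ 0.1 -3.1 12.7] in final axes [ 0.1 -3.1 12.7] turn [ 0.0008 -0.0003 -0.0038]
```

servo_tool(
  targets="0.001 0 -0.004 0 -3 4 46; 0 0 0 0 0 6 46; 0 0 0 0 0 3 46; 0 0 0 0 0 0 46; 0 0 0 0 0 0 46",
)

```text
time: 27.22
tool_pos: [0.4414, 0.2937, 0.037]
tcp_rot: [-3.08, -0.617, -0.003]
wrist_force: [0.1, -0.3, -1.0]
width: 0.576
```

```bash
python3 go.py 441.1 293 31.5 22.6
```

```text
t 27.22 pos [441.4 293.7  37. ] psi 22.66 zt [ 0.001  0.001 -1.   ] F [ 0.1 -0.3 -1. ] w 49.2 q1,6 [0.54 1.72]
shift now-axes [-0.6  0.6  5.5] in final axes [-0.6  0.6  5.5] turn [-0.0006 -0.0018  0.001 ]
```

servo_tool(
  targets="-0.001 -0.002 0.001 -0.6 0.6 2 46; 0 0 0 0 0 2 46; 0 0 0 0 0 1 46; 0 0 0 0 0 0 46; 0 0 0 0 0 0 46",
)

```text
time: 27.63
tool_pos: [0.4412, 0.2931, 0.0317]
tcp_rot: [3.08, 0.616, 0.0]
wrist_force: [1.1, 0.4, -1.3]
width: 0.574
```

```bash
python3 go.py 441.1 293 30.6 22.6
```

```text
t 27.63 pos [441.2 293.1  31.7] psi 22.61 zt [ 0. -0. -1.] F [ 1.1  0.4 -1.3] w 49.0 q1,6 [0.54 1.72]
shift now-axes [-0.2  0.   1.1] in final axes [-0.2  0.   1.1] turn [0.0005 0.     0.0002]
```

servo_tool(
  targets="0 0 0 -0.2 0 0.6 46; 0 0 0 0 0 0.5 46; 0 0 0 0 0 0.2 46; 0 0 0 0 0 0 46",
)

```text
time: 27.97
tool_pos: [0.4413, 0.2931, 0.0306]
tcp_rot: [3.08, 0.616, 0.001]
wrist_force: [-0.7, -0.3, -1.3]
width: 0.578
```

```bash
python3 go.py 441.1 293 30.6 22.6; python3 - <<'E'
from h import *
c=read_camera("scene");crop(c,406,195,40,1,"pics/s9.png",8)
E
```

```text
t 27.97 pos [441.3 293.1  30.6] psi 22.61 zt [ 0.001 -0.    -1.   ] F [-0.7 -0.3 -1.3] w 49.4 q1,6 [0.54 1.72]
shift now-axes [-0.2  0.   0. ] in final axes [-0.2  0.   0. ] turn [ 0.0004 -0.0007  0.0001]
```

View pics/s9.png

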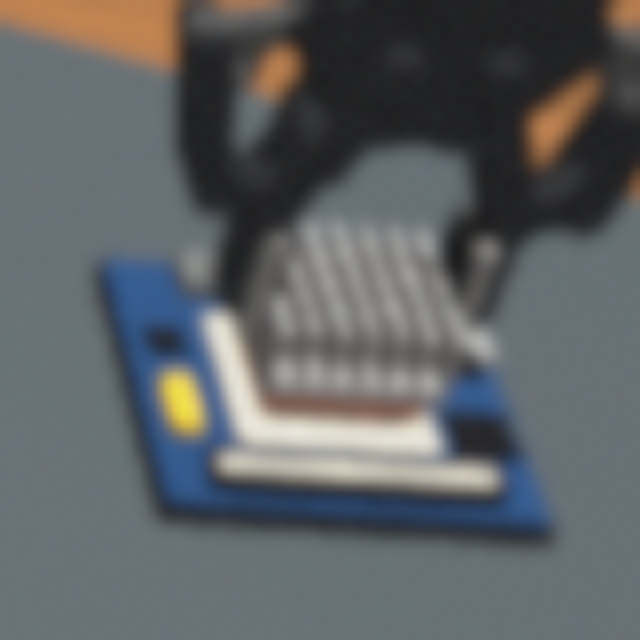

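servo_tool(
  targets="0 0 0 -0.1 0 0.2 46; 0 0 0 0 0 0 52; 0 0 0 0 0 0 58; 0 0 0 0 0 0 62; 0 0 0 0 0 -12 62; 0 0 0 0 0 -25 62; 0 0 0 0 0 -32 62; 0 0 0 0 0 -32 62",
)

```text
time: 28.68
tool_pos: [0.4356, 0.2898, 0.1288]
tcp_rot: [3.075, 0.614, -0.023]
wrist_force: [-0.2, 0.3, -0.2]
width: 0.723
```

```bash
python3 go.py 499.8 -2.8 100 52.3
```

```text
t 28.68 pos [435.6 289.8 128.8] psi 22.6 zt [-0.014 -0.009 -1.   ] F [-0.2  0.3 -0.2] w 61.7 q1,6 [0.54 1.72]
shift now-axes [-52.7 294.7  30.5] in final axes [-192.2  229.7   28.8] turn [-0.0013  0.0162 -0.5184]
```

servo_tool(
  targets="0 0.015 -0.104 -5 25 0 62; 0 0 -0.104 -10 35 0 62; 0 0 -0.104 -13 34 0 62; 0 0 -0.104 -17 33 2 62; 0 0 -0.104 -20 31 4 62; 0 0 0 -23 28 5 62; 0 0 0 -22 26 5 62; 0 0 0 -16 18 5 62",
)

```text
time: 29.35
tool_pos: [0.5109, 0.0328, 0.1312]
tcp_rot: [2.791, 1.428, 0.059]
wrist_force: [1.4, 0.4, -0.4]
width: 0.727
```

```bash
python3 go.py 499.8 -2.8 60 52.3
```

```text
t 29.35 pos [510.9  32.8 131.2] psi 54.22 zt [ 0.036  0.012 -0.999] F [ 1.4  0.4 -0.4] w 62.1 q1,6 [0.01 0.62]
shift now-axes [-37.6  10.3  70.3] in final axes [-34.9  13.   71.2] turn [ 0.0216 -0.0315  0.0332]
```

servo_tool(
  targets="0.02 -0.03 0.033 -28 8 8 62; 0 0 0 -9 2 18 62; 0 0 0 0 0 20 62; 0 0 0 0 0 10 62; 0 0 0 0 0 0 62; 0 0 0 0 0 0 62",
)

```text
time: 29.85
tool_pos: [0.5017, -0.0117, 0.0798]
tcp_rot: [2.821, 1.367, 0.014]
wrist_force: [-0.1, 0.5, 0.5]
width: 0.725
```

```bash
python3 go.py 499.8 -2.8 30 52.3; python3 - <<'E'
from meas import *
c=read_camera("top"); crop(c,124,280,30,1,"pics/t10c.png",10)
c=read_camera("scene"); crop(c,406,195,35,1,"pics/s10.png",8)
E
```

```text
t 29.85 pos [501.7 -11.7  79.8] psi 51.71 zt [ 0.011 -0.002 -1.   ] F [-0.1  0.5  0.5] w 61.9 q1,6 [-0.07  0.6 ]
shift now-axes [ 5.5 -7.5 49.7] in final axes [ 5.9 -6.9 49.8] turn [ 0.0101 -0.0049 -0.0104]
```

View pics/t10c.png

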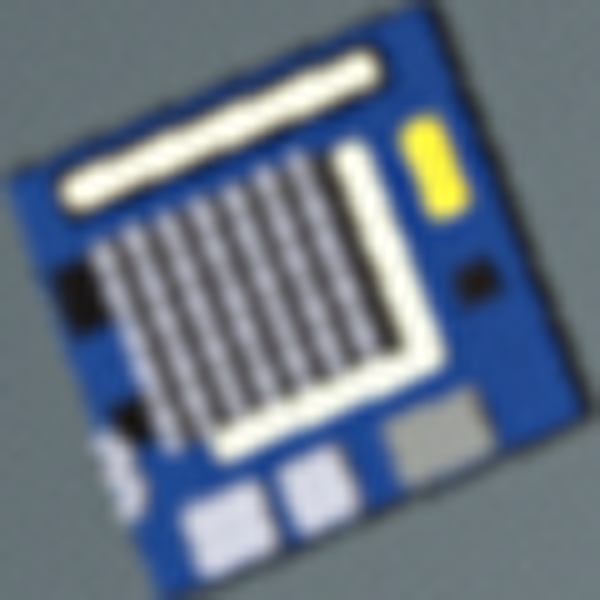

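View pics/s10.png

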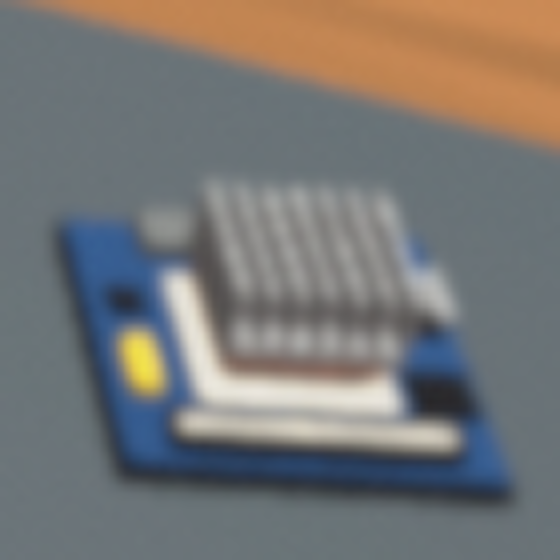

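```bash
python3 - <<'E'
from meas import *
c=read_camera("top"); U=c["image"]
a=np.radians(22.6); R2=np.array([[np.cos(a),-np.sin(a)],[np.sin(a),np.cos(a)]])
im=cv2.resize(U[250:310,94:154,::-1],None,fx=10,fy=10,interpolation=cv2.INTER_CUBIC)
for z,h,col in((49,25,(0,0,255)),(25,25,(0,255,255)),(17,18,(255,0,255))):
    q=np.array([[-1,-1],[1,-1],[1,1],[-1,1]])*h/1000@R2.T+[.4403,.2927]
    p=(proj(c,np.column_stack([q,np.full(4,z/1000)]))+.5-[94,250])*10
    cv2.polylines(im,[p.round().astype(int)],True,col,1)
cv2.imwrite("pics/t11.png",im)
E
python3 go.py 499.8 -2.8 30 52.3
```

```text
t 30.0 pos [502.4 -11.3  80.5] psi 51.76 zt [ 0.013 -0.002 -1.   ] F [ 0.1  0.4 -0.2] w 62.2 q1,6 [-0.07  0.6 ]
shift now-axes [ 4.8 -7.9 50.4] in final axes [ 5.1 -7.3 50.5] turn [ 0.0116 -0.0059 -0.0095]
```

View pics/t11.png

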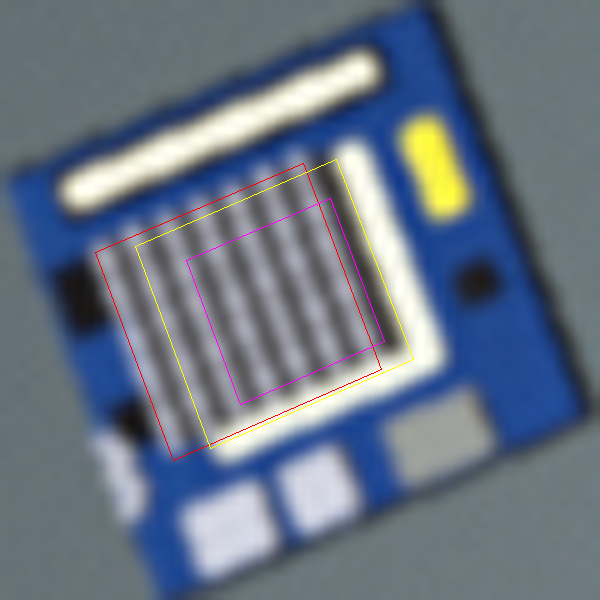

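The overlay puts the sink (fins up) square on the plate and within 1–2 mm of centre, against a 2 mm calibration. On to the fan.

servo_tool(
  targets="0.011 -0.006 -0.01 5 -7.7 8 62; 0 0 0 0 0 16 62; 0 0 0 0 0 12 62; 0 0 0 0 0 3 62; 0 0 0 0 0 0 62; 0 0 0 0 0 0 62",
)

```text
time: 30.5
tool_pos: [0.5024, 0.0015, 0.0426]
tcp_rot: [2.814, 1.392, 0.007]
wrist_force: [0.8, 0.2, -0.5]
width: 0.728
```

```bash
python3 go.py 499.8 -2.8 4 52.3; python3 - <<'E'
from h import *
c=read_camera("scene");crop(c,279,170,40,1,"pics/s12.png",8)
E
```

```text
t 30.5 pos [502.4   1.5  42.6] psi 52.65 zt [ 0.005  0.    -1.   ] F [ 0.8  0.2 -0.5] w 62.2 q1,6 [-0.05  0.6 ]
shift now-axes [-5.2  0.4 38.6] in final axes [-5.1  0.6 38.6] turn [ 0.0037 -0.0034  0.0061]
```

View pics/s12.png

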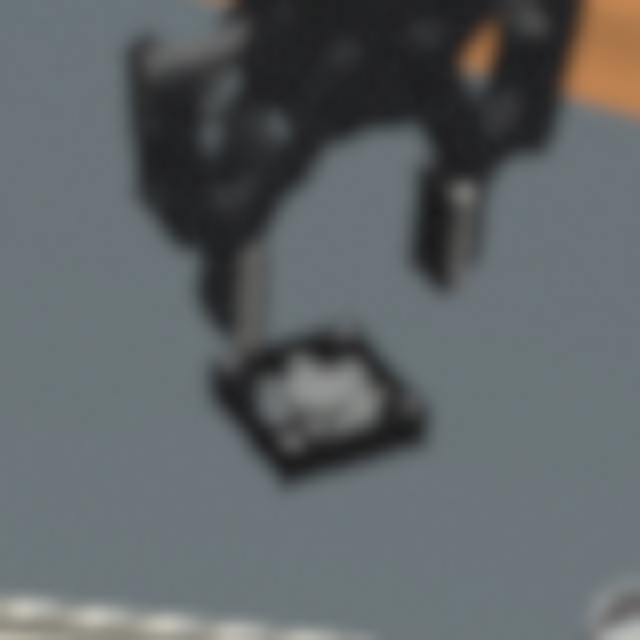

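servo_tool(
  targets="0.004 -0.003 0.006 -5.2 0.5 4 62; 0 0 0 0 0 9 62; 0 0 0 0 0 6 62; 0 0 0 0 0 0 62; 0 0 0 0 0 0 62",
)

```text
time: 30.97
tool_pos: [0.5008, -0.0038, 0.0233]
tcp_rot: [2.82, 1.383, 0.004]
wrist_force: [0.8, 0.3, -0.1]
width: 0.727
```

```bash
python3 go.py 499.8 -2.8 4 52.3
```

```text
t 30.97 pos [500.8  -3.8  23.3] psi 52.23 zt [ 0.002  0.    -1.   ] F [ 0.8  0.3 -0.1] w 62.1 q1,6 [-0.06  0.6 ]
shift now-axes [ 0.1 -1.4 19.3] in final axes [ 0.1 -1.4 19.3] turn [ 0.0017 -0.0018 -0.0012]
```

servo_tool(
  targets="0.002 -0.002 -0.001 0 -1.4 5 62; 0 0 0 0 0 7 62; 0 0 0 0 0 4 62; 0 0 0 0 0 1 62; 0 0 0 0 0 0 62; 0 0 0 0 0 0 62",
)

```text
time: 31.47
tool_pos: [0.4993, -0.0029, 0.0041]
tcp_rot: [-2.82, -1.384, 0.002]
wrist_force: [-0.3, -0.5, 0.2]
width: 0.724
```

```bash
python3 go.py 499.8 -2.8 4 52.3; python3 - <<'E'
from h import *
c=read_camera("scene");crop(c,279,170,40,1,"pics/s13.png",8)
E
```

```text
t 31.47 pos [499.3  -2.9   4.1] psi 52.28 zt [-0.001  0.    -1.   ] F [-0.3 -0.5  0.2] w 61.8 q1,6 [-0.06  0.6 ]
shift now-axes [0.4 0.3 0.1] in final axes [0.4 0.3 0.1] turn [-0.0011  0.0008 -0.0004]
```

View pics/s13.png

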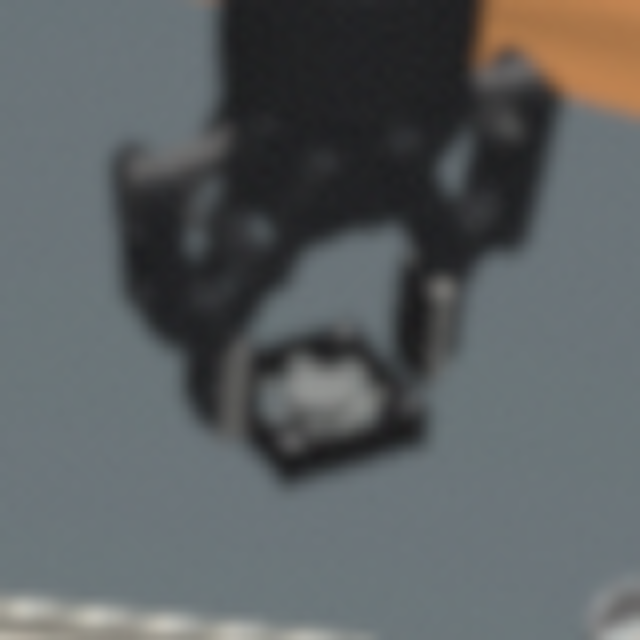

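The jaws straddle the fan's frame. I'll grip to centre it, release, rise and turn.

servo_tool(
  targets="0 0 0 0.3 0.2 0 52; 0 0 0 0 0 0 46; 0 0 0 0 0 0 46; 0 0 0 0 0 0 46; 0 0 0 0 0 0 46",
  newtons=25,
)

```text
time: 31.93
tool_pos: [0.5006, -0.0028, 0.0051]
tcp_rot: [2.82, 1.384, 0.001]
wrist_force: [-0.3, 0.0, -1.0]
width: 0.575
```

```bash
python3 go.py 499.8 -2.8 4 52.3
```

```text
t 31.93 pos [500.6  -2.8   5.1] psi 52.28 zt [ 0. -0. -1.] F [-0.3  0.  -1. ] w 49.1 q1,6 [-0.06  0.6 ]
shift now-axes [-0.5 -0.6  1.1] in final axes [-0.5 -0.6  1.1] turn [ 0.0004 -0.0002 -0.0003]
```

servo_tool(
  targets="0 0 0 0 0 0 55; 0 0 0 0 0 0 62; 0 0 0 0 0 0 62; 0 0 0 0 0 -12 62; 0 0 0 0 0 -16 62; 0 0 0 0 0 -6 62; 0 0 -0.12 0 0 0 62; 0 0 -0.12 0 0 0 62",
)

```text
time: 32.6
tool_pos: [0.5001, -0.0028, 0.04]
tcp_rot: [-2.629, -1.72, 0.0]
wrist_force: [-1.1, -0.4, 0.2]
width: 0.727
```

servo_tool(
  targets="0 0 -0.12 0 0 0 62; 0 0 -0.12 0 0 0 62; 0 0 -0.12 0 0 0 62; 0 0 -0.12 0 0 0 62; 0 0 -0.12 0 0 0 62; 0 0 -0.12 0 0 0 62; 0 0 -0.12 0 0 0 62; 0 0 -0.12 0 0 0 62",
)

```text
time: 33.27
tool_pos: [0.5009, -0.0028, 0.04]
tcp_rot: [1.48, 2.768, 0.002]
wrist_force: [-0.2, 0.5, 0.6]
width: 0.728
```

```bash
python3 go.py 499.8 -2.8 30 142.3
```

```text
t 33.27 pos [500.9  -2.8  40. ] psi 123.72 zt [ 0.003 -0.    -1.   ] F [-0.2  0.5  0.6] w 62.2 q1,6 [-0.06 -0.64]
shift now-axes [ 0.6 -0.9 10. ] in final axes [ 0.9 -0.6 10. ] turn [ 0.0018  0.002  -0.3242]
```

servo_tool(
  targets="0.002 0.002 -0.12 0.2 -0.4 4 62; 0 0 -0.12 0 0 4 62; 0 0 -0.08 0 0 2 62; 0 0 0 0 0 0 62; 0 0 0 0 0 0 62",
)

```text
time: 33.68
tool_pos: [0.5007, -0.0029, 0.0293]
tcp_rot: [0.997, 2.978, 0.001]
wrist_force: [0.0, 0.4, -0.1]
width: 0.725
```

```bash
python3 go.py 500.4 -2.8 4 142.3
```

```text
t 33.68 pos [500.7  -2.9  29.3] psi 142.97 zt [ 0.001  0.    -1.   ] F [ 0.   0.4 -0.1] w 61.9 q1,6 [-0.06 -0.98]
shift now-axes [ 0.3 -0.1 25.3] in final axes [ 0.3 -0.1 25.3] turn [0.0007 0.0006 0.0117]
```

servo_tool(
  targets="0 0 0.012 0.3 -0.1 8 62; 0 0 0 0 0 9 62; 0 0 0 0 0 5 62; 0 0 0 0 0 1.5 62; 0 0 0 0 0 0 62; 0 0 0 0 0 0 62",
)

```text
time: 34.18
tool_pos: [0.4999, -0.0028, 0.0028]
tcp_rot: [1.027, 2.969, 0.0]
wrist_force: [0.3, -1.2, 0.0]
width: 0.725
```

```bash
python3 go.py 500.4 -2.8 4 142.3
```

```text
t 34.18 pos [499.9  -2.8   2.8] psi 141.83 zt [ 0.  0. -1.] F [ 0.3 -1.2  0. ] w 61.9 q1,6 [-0.06 -0.96]
shift now-axes [-0.4  0.3 -1.2] in final axes [-0.4  0.3 -1.2] turn [ 0.0003  0.     -0.0083]
```

servo_tool(
  targets="0 0 -0.008 -0.4 0.3 -1.2 62; 0 0 0 0 0 0 62; 0 0 0 0 0 0 52; 0 0 0 0 0 0 46; 0 0 0 0 0 0 46; 0 0 0 0 0 0 46; 0 0 0 0 0 0 46",
  newtons=30,
)

```text
time: 34.77
tool_pos: [0.5016, -0.0029, 0.0052]
tcp_rot: [1.014, 2.971, 0.001]
wrist_force: [0.1, -0.3, -0.8]
width: 0.572
```

```bash
python3 go.py 500.4 -2.8 4 142.3
```

```text
t 34.77 pos [501.6  -2.9   5.2] psi 142.3 zt [ 0.002  0.    -1.   ] F [ 0.1 -0.3 -0.8] w 48.9 q1,6 [-0.06 -0.97]
shift now-axes [ 1.  -0.7  1.2] in final axes [ 0.9 -0.7  1.2] turn [0.0015 0.0017 0.    ]
```

servo_tool(
  targets="0 0 0 0 0 -5 46; 0 0 0 0 0 -12 46; 0 0 0 0 0 -22 46; 0 0 0 0 0 -30 46; 0 0 0 0 0 -30 46; 0 0 0 0 0 -25 46; 0 0 0 0 0 -5 46; 0 0 0 0 0 0 46",
)

```text
time: 35.43
tool_pos: [0.4978, -0.0027, 0.1386]
tcp_rot: [-1.013, -2.968, 0.002]
wrist_force: [-0.2, -0.6, -1.1]
width: 0.574
```

```bash
python3 go.py 440 292.7 130 112.6; python3 - <<'E'
from h import *
c=read_camera("scene");crop(c,279,150,45,1,"pics/s14.png",7)
E
```

```text
t 35.43 pos [497.8  -2.7 138.6] psi 142.3 zt [-0.005  0.    -1.   ] F [-0.2 -0.6 -1.1] w 49.0 q1,6 [-0.06 -0.97]
shift now-axes [226.4 198.4   9. ] in final axes [295.   60.1   8.6] turn [-0.0039 -0.0036  0.5183]
```

View pics/s14.png

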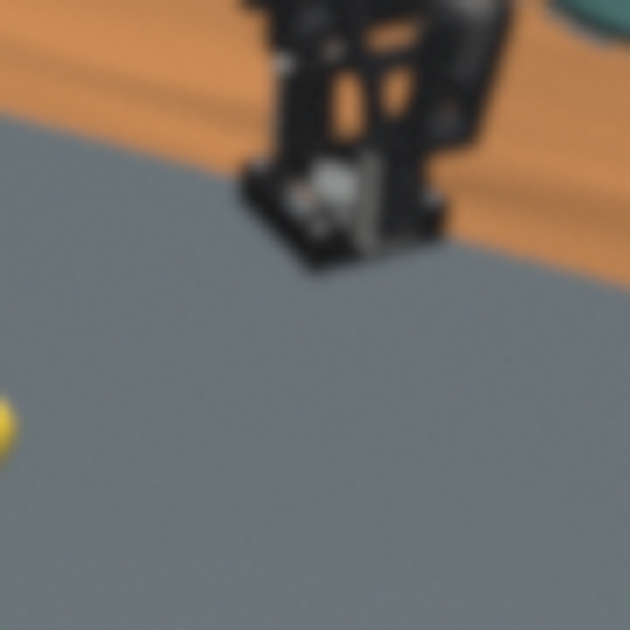

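servo_tool(
  targets="0 0 0.104 16 14 0 46; 0 0 0.104 27 19 0 46; 0 0 0.104 29 16 0 46; 0 0 0.104 31 13 0 46; 0 0 0.104 33 10 0 46; 0 0 0 35 7 0 46; 0 0 0 33 7 0 46; 0 0 0 26 5 0 46",
)

```text
time: 36.15
tool_pos: [0.444, 0.2463, 0.1239]
tcp_rot: [-1.787, -2.566, 0.029]
wrist_force: [0.2, -0.3, -1.1]
width: 0.57
```

```bash
python3 go.py 440.3 291.9 110 112.6
```

```text
t 36.15 pos [444.  246.3 123.9] psi 110.3 zt [-0.022 -0.007 -1.   ] F [ 0.2 -0.3 -1.1] w 48.7 q1,6 [0.46 0.1 ]
shift now-axes [44.  12.6 13.7] in final axes [43.5 14.1 13.9] turn [-0.0234 -0.0015 -0.0401]
```

servo_tool(
  targets="-0.023 0 -0.04 26 8 3 46; 0 0 0 14 4 3 46; 0 0 0 3 1 6 46; 0 0 0 0 0 2 46; 0 0 0 0 0 0 46; 0 0 0 0 0 0 46",
)

```text
time: 36.65
tool_pos: [0.4319, 0.2939, 0.0974]
tcp_rot: [-1.726, -2.614, 0.023]
wrist_force: [-0.2, 0.5, 0.0]
width: 0.575
```

```bash
python3 go.py 440.3 291.9 80 112.6
```

```text
t 36.65 pos [431.9 293.9  97.4] psi 113.13 zt [-0.016 -0.007 -1.   ] F [-0.2  0.5  0. ] w 49.1 q1,6 [0.55 0.14]
shift now-axes [-5.1  7.3 17.3] in final axes [-5.1  7.  17.4] turn [-0.0174  0.0004  0.0092]
```

servo_tool(
  targets="-0.017 0 0.009 -5 7.3 4 46; 0 0 0 0 0 6 46; 0 0 0 0 0 4 46; 0 0 0 0 0 0 46; 0 0 0 0 0 0 46",
)

```text
time: 37.07
tool_pos: [0.4424, 0.2874, 0.0812]
tcp_rot: [1.751, 2.606, -0.001]
wrist_force: [0.3, 0.5, -0.9]
width: 0.578
```

```bash
python3 go.py 440.3 291.9 65 112.6
```

```text
t 37.07 pos [442.4 287.4  81.2] psi 112.2 zt [ 0.001 -0.001 -1.   ] F [ 0.3  0.5 -0.9] w 49.3 q1,6 [0.53 0.14]
shift now-axes [ 5.  -0.3 16.1] in final axes [ 5.  -0.2 16.2] turn [ 0.0001  0.0016 -0.0069]
```

servo_tool(
  targets="0 0.002 -0.007 4.8 -0.3 4 46; 0 0 0 0 0 6 46; 0 0 0 0 0 3 46; 0 0 0 0 0 0 46; 0 0 0 0 0 0 46",
)

```text
time: 37.48
tool_pos: [0.4406, 0.2921, 0.0673]
tcp_rot: [-1.743, -2.614, -0.002]
wrist_force: [-0.5, 0.4, -1.7]
width: 0.575
```

```bash
python3 go.py 440.3 291.9 57 112.6
```

```text
t 37.48 pos [440.6 292.1  67.3] psi 112.6 zt [ 0.001  0.001 -1.   ] F [-0.5  0.4 -1.7] w 49.1 q1,6 [0.54 0.14]
shift now-axes [-0.1 -0.4 10.3] in final axes [-0.1 -0.4 10.3] turn [ 0.0012 -0.001   0.0001]
```

servo_tool(
  targets="0.001 -0.001 0 -0.1 -0.4 3 46; 0 0 0 0 0 4 46; 0 0 0 0 0 2.5 46; 0 0 0 0 0 0 46; 0 0 0 0 0 0 46",
)

```text
time: 37.9
tool_pos: [0.4403, 0.2923, 0.057]
tcp_rot: [1.742, 2.614, 0.001]
wrist_force: [-0.2, 0.1, -1.4]
width: 0.576
```

```bash
python3 go.py 440.3 291.9 54.7 112.6; python3 - <<'E'
from h import *
c=read_camera("scene");crop(c,406,185,40,1,"pics/s15.png",8)
E
```

```text
t 37.9 pos [440.3 292.3  57. ] psi 112.65 zt [ 0.001  0.    -1.   ] F [-0.2  0.1 -1.4] w 49.2 q1,6 [0.54 0.14]
shift now-axes [-0.3 -0.1  2.3] in final axes [-0.3 -0.1  2.3] turn [0.0005 0.0001 0.0008]
```

View pics/s15.png

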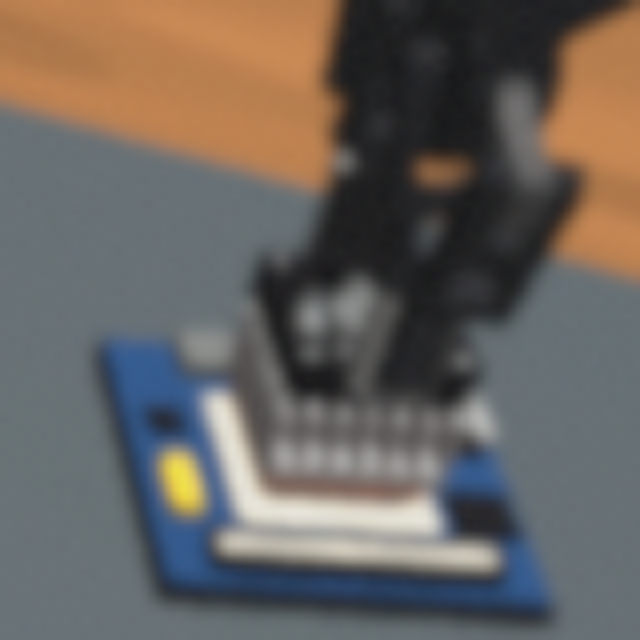

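servo_tool(
  targets="0 0 0 -0.3 -0.1 1 46; 0 0 0 0 0 1 46; 0 0 0 0 0 0.4 46; 0 0 0 0 0 0 46; 0 0 0 0 0 0 46",
)

```text
time: 38.37
tool_pos: [0.4406, 0.292, 0.0548]
tcp_rot: [1.742, 2.614, 0.002]
wrist_force: [-0.1, 0.6, -1.0]
width: 0.575
```

```bash
python3 go.py 440.3 291.9 54.2 112.6
```

```text
t 38.37 pos [440.6 292.   54.8] psi 112.64 zt [ 0.001  0.    -1.   ] F [-0.1  0.6 -1. ] w 49.1 q1,6 [0.54 0.14]
shift now-axes [ 0.  -0.3  0.6] in final axes [ 0.  -0.3  0.6] turn [0.0012 0.     0.0007]
```

servo_tool(
  targets="0 0 0 0 -0.3 0.5 46; 0 0 0 0 0 0.3 46; 0 0 0 0 0 0 46; 0 0 0 0 0 0 52; 0 0 0 0 0 0 58; 0 0 0 0 0 0 64; 0 0 0 0 0 -12 64; 0 0 0 0 0 -25 64",
)

```text
time: 39.03
tool_pos: [0.4367, 0.2897, 0.0877]
tcp_rot: [-1.74, -2.611, 0.012]
wrist_force: [-0.8, 0.3, 0.2]
width: 0.748
```

servo_tool(
  targets="0 0 0 0 0 -30 64; 0 0 0 0 0 -30 64; 0 0 0 -35 5 0 64; 0 0 0 -35 5 0 64; 0 0 0 -35 5 0 64; 0 0 0 -35 5 0 64; 0 0 0 -30 5 0 64; 0 0 0 -10 0 0 64",
)

```text
time: 39.7
tool_pos: [0.538, 0.134, 0.1677]
tcp_rot: [1.724, 2.616, 0.015]
wrist_force: [-0.5, 1.0, 0.9]
width: 0.745
```

```bash
python3 go.py; python3 - <<'E'
from h import *
a=np.radians(22.6); R2=np.array([[np.cos(a),-np.sin(a)],[np.sin(a),np.cos(a)]])
for cam,(u0,v0) in (("top",(94,250)),("scene",(376,160))):
    c=read_camera(cam); U=c["image"]
    im=cv2.resize(U[v0:v0+60,u0:u0+60,::-1],None,fx=8,fy=8,interpolation=cv2.INTER_CUBIC); raw=im.copy()
    for z,h,col in((64,25,(0,0,255)),(49,25,(0,255,255)),(25,23,(255,0,255))):
        q=np.array([[-1,-1],[1,-1],[1,1],[-1,1]])*h/1000@R2.T+[.4403,.2927]
        p=(proj(c,np.column_stack([q,np.full(4,z/1000)]))+.5-[u0,v0])*8
        cv2.polylines(im,[p.round().astype(int)],True,col,1)
    if cam=="top": A=np.hstack([raw[:, :400],im[:, :400]]); cv2.imwrite("pics/t16.png",A); cv2.imwrite("pics/t16full.png",cv2.resize(U[:,:,::-1],(800,600)))
    else: cv2.imwrite("pics/s16.png",np.hstack([raw[:,:400],im[:,:400]])); cv2.imwrite("pics/s16full.png",cv2.resize(U[:,:,::-1],(800,600)))
E
```

```text
t 39.7 pos [538.  134.  167.7] psi 113.22 zt [ 0.013  0.004 -1.   ] F [-0.5  1.   0.9] w 63.6 q1,6 [ 0.2  -0.21]
```

View pics/t16.png

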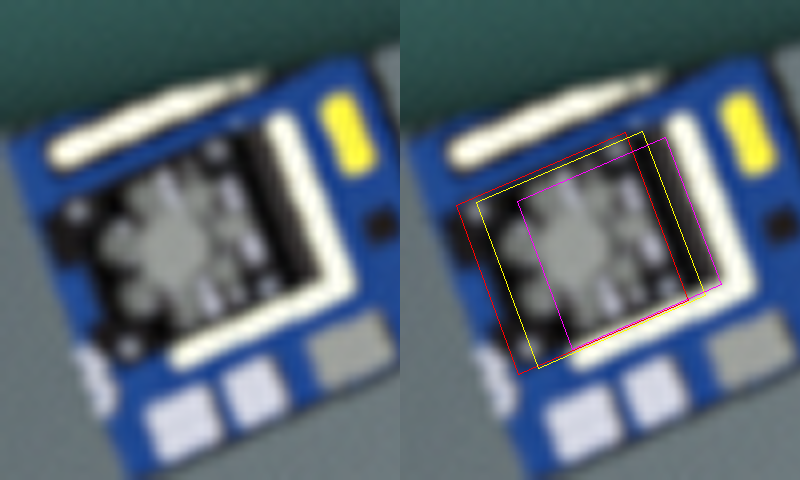

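View pics/s16.png

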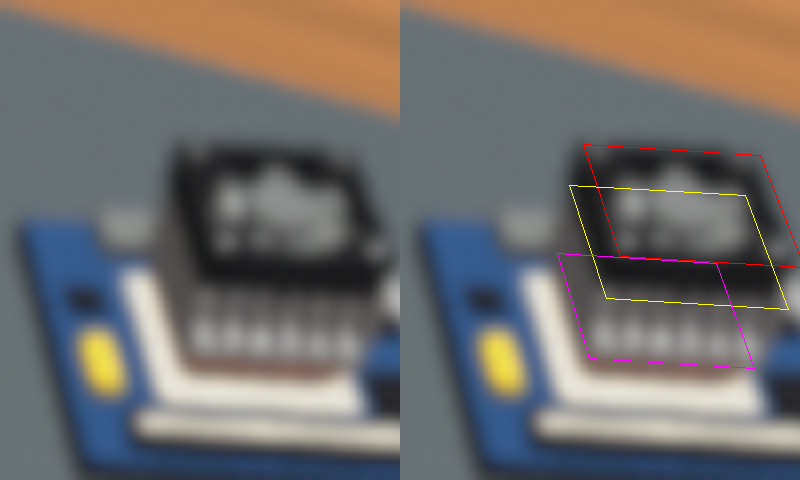

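View pics/s16full.png

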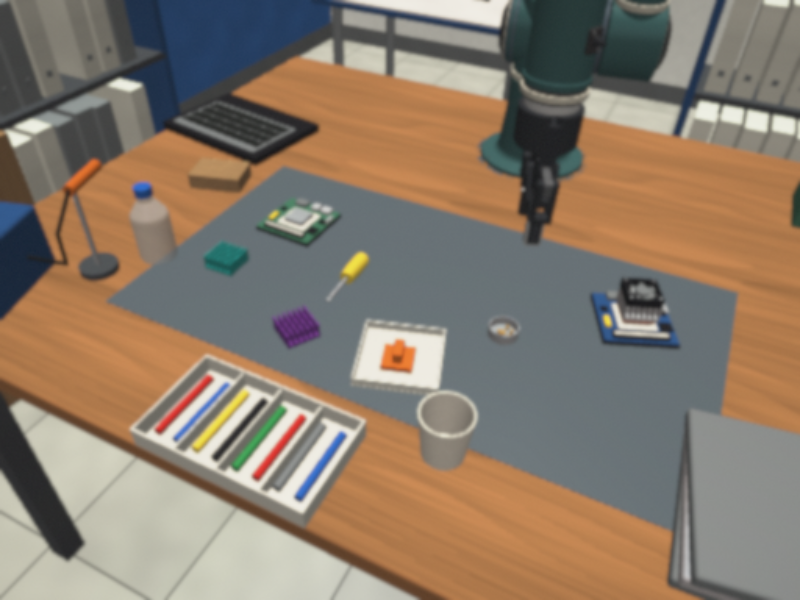

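```bash
python3 - <<'E'
from h import *
a=np.radians(22.6); R2=np.array([[np.cos(a),-np.sin(a)],[np.sin(a),np.cos(a)]])
c=read_camera("scene")
def sq(im,u0,v0,k,z,h,col):
    q=np.array([[-1,-1],[1,-1],[1,1],[-1,1]])*h/1000@R2.T+[.4403,.2927]
    p=(proj(c,np.column_stack([q,np.full(4,z/1000)]))+.5-[u0,v0])*k
    cv2.polylines(im,[p.round().astype(int)],True,col,1)
g=cv2.imread("pics/g2.png"); sq(g,361,145,8,17,18,(0,0,255))
u0,v0=381,165
f=cv2.resize(c["image"][v0:v0+50,u0:u0+50,::-1],None,fx=8,fy=8,interpolation=cv2.INTER_CUBIC); sq(f,u0,v0,8,64,25,(0,0,255)); 
s=cv2.imread("pics/s10.png"); s0=s.copy(); sq(s,371,160,8,49,25,(0,0,255))
cv2.imwrite("pics/cmp.png",np.hstack([g[330:560,180:460],cv2.copyMakeBorder(f[:230,:260],0,0,0,0,cv2.BORDER_CONSTANT),s[150:380,180:440]]))
E
```

```text
(no output)
```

View pics/cmp.png

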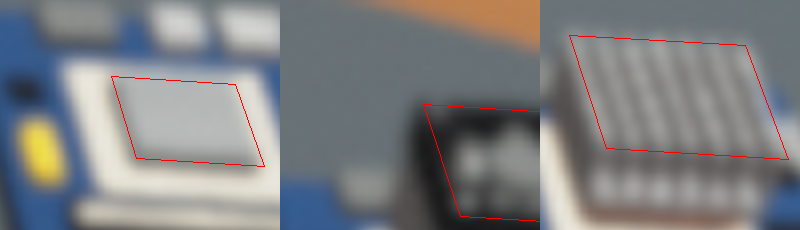

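Stack, tray and bystanders all look right, and the calibration offsets match between the bare processor, the sink and the fan. Handing in.

```bash
python3 -c "
from workcell import bot,finish_job
s=bot.read_state();print(s['time'],s['wrist_force'],abs(s['joint_vel']).max());print(finish_job())"
```

```text
39.85 [-0.21494185  0.36575418 -0.33968909] 0.03558946770726743
the job is handed in; nothing more can be done
None
```

The job is handed in at about 40 s of the 128 s allowed. The cover lies flat, rib up, in the white tray. The copper plate, silver heat sink (fins up) and fan are stacked in that order on the blue board's processor.

- **Gripping:** I gripped each cooler part twice, a quarter turn apart, to centre it in the jaws. I then placed each at the board's angle of about 22.6°.
- **Centring:** By camera, the copper plate is about 1 mm off centre. In the scene view, the sink and fan are shifted by about as much as the bare processor was, which puts them within roughly 1 mm.
- **Check that disagreed:** In the top view the sink and fan looked 1–2 mm too far towards +x. This is within the 2 mm calibration, so I left them.
- **Final picture:** The screw tin, screwdriver, paper cup, green board and both look-alike heat sinks show no sign of having moved. I compared these by eye and did not measure them. The arm stood clear, and the wrist-force readings stayed at a few newtons or less throughout.

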